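# Ready a specimen jar in the scanning chest and shut its propped lid

## Task

Turn the specimen jar where it stands in the chest so that its label squarely faces the scanner window, and let go of it. Then push the knee of the folding lid stay through so that the stay unlocks, and gently lower the lid until it is fully shut. Keep the jar upright, standing where it is and facing the window, and leave the other things on the bench and in the chest alone.

Things in the scene. Friction and masses are not known exactly. Their poses are not given: they have to be found in the camera images.
- chest: Fixed grey open-topped chest, 320 (its x) x 220 (its y) x 105 mm high, walls and floor 6 mm. Origin: centre of its underside, on the bench; z up. The lid is hinged along its +y upper edge; the scanner block is inside on its -x wall; the folding stay is inside near its +x wall. Its yaw varies by up to 0.25 rad.
- scan_window (a point): Centre of the 56 x 36 mm glass window of the black scanner block (34 mm deep, 90 mm wide, 70 mm high) inside the chest, on the block's face that looks along the chest's +x. It is at chest (-118, -20, 48) mm.
- jar: Loose clear jar (160 g) standing on the chest floor; origin: centre of its underside. Body 48 mm diameter to 56 mm high, white cap 56 mm diameter from 56 to 80 mm: grip it there from above. A raised paper label with dark bars is on its +x side, within the cap's outline; a black rib on the cap, 5 mm tall, points the same way. Starts turned 0.6 to 2.2 rad off the window, about 100 mm from it.
- lid (a joint): Closing angle of the lid: 0 = propped open (1.65 rad from shut, a little past upright), 1.65 = fully shut. Hinge friction (0.8 N m) holds the lid wherever it is left; while the stay is locked the lid cannot be lowered.
- lid_hinge (a point): Point on the hinge axis at the middle of the lid, at chest (0, 110, 105) mm. The hinge axis runs along the chest's x.
- lid_edge (a point): Middle of the lid's free edge, on the outer face. Lid: panel 320 mm along the hinge, 220 mm from hinge to edge, 12 mm thick (inner face through the hinge axis), 420 g; a flat black tab 90 mm wide, 6 mm thick stands 24 mm beyond the edge. Open, the outer face looks to chest +y, away from the chest.
- stay_knee (a joint): Fold of the knee of the lid stay: 0 = locked (just over-centre against its stop), 0.11 = straight, larger = folded; about 0.6 is well unlocked, and it reaches about 3.15 as the lid shuts.
- knee_bar (a point): Middle of the round black thumb bar at the stay's knee, 16 mm in diameter, 50 mm long along chest x, its free end inwards (chest -x), the steel links 26 mm to +x. Locked it is at chest (116, 46, 168) mm. To unlock, push it towards the hinge: it goes to chest +y and down, 45 degrees, on an arc of 106 mm radius about chest (y -30, z 93) mm. Needs a few N; stays where left.
- box_dish: Loose clear closed dish, 64 mm diameter, 14 mm high, lying in the chest's corner at about chest (100, -65) mm, origin at its underside. Bystander.
- forceps: Loose steel forceps, 140 mm long, lying on the bench by the chest. Bystander.
- leaf_cup: Loose white cup of leaves, 96 mm diameter, 110 mm high (leaves to 190), on the bench. Bystander.
Not all that is in view belongs to the job. Of the things like the jar, leave any that is green; of the rest the smaller one is meant.

How it is judged:
On the way, in this order (a step that is already met when the one before it is completed fails the run):
1. the jar's label faces the scanner window, upright and let go, with the lid still open (x of scan_window in the frame of jar above 0.03 m and y of scan_window in the frame of jar between -0.025 and 0.025 m and angle between jar's own z axis and vertical below 0.1 rad and contact force between the fingers and jar below 0.1 N and value of joint lid below 0.2 rad), for 0.2 s.
2. the knee of the stay is pushed through, past straight, and unlocked (value of joint stay_knee above 0.35 rad), for 0.2 s.
At the end, for the whole second after the job is handed in: The lid is fully shut (within 0.04 rad) and at rest; inside, the jar stands upright within 25 mm of where it stood, its label pointing to within 25 mm of the middle of the scanner window (about 14 degrees) (value of joint lid above 1.61 rad and velocity of joint lid below 0.05 rad/s and x of scan_window in the frame of jar above 0.03 m and y of scan_window in the frame of jar between -0.025 and 0.025 m and angle between jar's own z axis and vertical below 0.1 rad and distance of jar from where it was at the start of the episode below 0.025 m and linear speed of jar below 0.02 m/s); the robot touches nothing.
It fails at once if the lid is slammed (faster than 2.5 rad/s) (velocity of joint lid above 2.5 rad/s).
It fails at once if the jar is tipped (angle between jar's own z axis and vertical above 0.4 rad).
It fails at once if a bystander is disturbed (moved more than 30 mm) (distance of any of box_dish, forceps, leaf_cup from where it was at the start of the episode above 0.03 m).
It also fails if it takes over 67 s, if anything falls off the work surface, if the arm or the gripper's body presses on something with over 40 N, if the wrist force passes 120 N, or if a joint passes its speed limit or range.

## Robot

A 6-joint arm with a two-finger parallel gripper is mounted at the origin on the work surface. World frame = base frame: x ahead of the robot, y to its left, z up, the work surface at z = 0. Lengths are in m, angles in rad, forces in N, time in s.
With the tool pointing down it reaches from about 0.325 to 0.775 m from the base axis. Payload 5.5 kg.
Tool frame: the origin (TCP) lies midway between the tips of the shut fingers; the grasp point (between the pads) lies 19 mm behind it; z points along the fingers, y is the direction in which the jaws open and shut (so a half turn about z gives the same grasp; the last joint's range is limited). The gripper opens to 85 mm and grips with 20 to 120 N. Pads are 22 mm wide; open, the fingers measure 114 mm over their backs; the gripper's body (76 mm by 85 mm) begins 54 mm behind the grasp point. The pads swing forward as they close: fully open they stand 13 mm farther back than shut.
Start: joints at [-1.247, 0.091, 1.231, -0, 1.82, -0.057], TCP at [0.223, -0.557, 0.202] pointing down, gripper open.
Joint ranges: [-2.87, 2.87], [-0.86, 2.18], [0.17, 2.46], [-1.51, 4.65], [0.06, 2.69], [-2.65, 2.65]. Speed limits (rad/s): [2.57, 2.57, 3.01, 3.14, 3.14, 3.14].

## Interface

Orientations are given as a 3x3 rotation matrix whose columns are the frame's x, y, z axes.
In Python, from station import r gives the robot as it stands.
- The arm moves only by the tool send_rows, never from a script. Its arguments are lists of equal length, an entry for each row: "linear": the shift along the tool's x, y, z in m, a list of three; "delta_rot": the turn, a rotation vector about the tool's x, y, z in degrees, a list of three; "hand": the finger opening in m, from 0 to 0.0854. In form: {"linear": [[dx, dy, dz], ...], "delta_rot": [[wx, wy, wz], ...], "hand": [hand, ...]}. A call has 1 to 5 rows; each row is the pose to reach, as a shift and turn from the pose commanded when the call began, along the tool's axes at that moment; what a row does not reach only later rows make up. A row lasts 1/10 s, in which the tool goes at most 50 mm and 8.59 degrees, less where a joint would pass 70% of its speed; a pose out of reach is approached as far as the arm can. A call with a gripper value outside its range is refused whole. The fingers move at their own pace and stop on an object; the grip force is fixed at half the most. Time passes only in rows, so rows that repeat a pose let the fingers close. It gives the time, the measured TCP pose, the force and the opening at its end, in the units of the state.
- r.get_state(): the state, without advancing time (a new reading comes with each control period).
- r.grab_frame(name): name is "scene" or "top" or "wrist"; returns (picture, depth): 400x640x3 uint8, red, green, blue; 400x640 float32, m along the optical axis (not along the pixel's ray), 0 where there is no reading.
- r.camera_model(name): a dict with "K" (3x3 intrinsics, pixels), "k1" (the pictures are not rectified: a ray, as slopes to the right and down, at radius r is drawn at 1 + k1 r^2 times it, then the intrinsics apply), "world_from_camera" (4x4, takes a point from camera to world coordinates); the wrist camera has in their place "hand_eye" (4x4, takes a point from camera to tool coordinates, whose origin is the TCP and whose axes are the flange's). Camera axes: x right, y down, z forward; pixel columns grow to the right and rows downward; lengths in m; the calibration is good to about 2 mm. A picture is of the moment at which its call begins: read the wrist's pose just before it. camera_model takes no time and is no camera call.
- r.job_done(): hands the job in, once; it reports no verdict.
The state is a dict: "time_s": time; "joint_positions": joint angles; "qd": joint speeds; "joint_efforts": joint torques, N m; "position": TCP position; "tcp_rot": TCP orientation; "wrist_force": force on the tool from outside, world axes, zero at the start; "ft_torque": the same for the moment, N m; "gripper_width": finger opening in m.
Only numpy, scipy, OpenCV 4.12 (cv2) and the standard library are available. Lean on these libraries where they do the work, as an engineer would, in place of code of your own. Each camera call takes 0.05 s, during which the arm holds its last target.

## Working session

There is one attempt and no reset: what is moved stays moved. The work goes in short steps, Python scripts to look and compute and a tool call to move; the robot and the scene stay as the last step left them, time stands still between calls to the robot, and variables do not carry over. Pictures are saved under pics/ and viewed, and the job is handed in when it is done.

Besides the shell and the picture viewer there is one more tool, called as name(argument=value, ...) on one line, values as JSON. send_rows: Moves the arm, as the interface text tells. Its arguments: {"type":"object","properties":{"linear":{"type":"array"},"delta_rot":{"type":"array"},"hand":{"type":"array"}},"required":["linear","delta_rot","hand"]}

```bash
mkdir -p pics; ls; python3 - <<'E'
from station import r
import cv2,numpy as np
s=r.get_state();print({k:np.round(v,3).tolist() for k,v in s.items()})
for n in("scene","top","wrist"):
    p,d=r.grab_frame(n);cv2.imwrite(f"pics/{n}0.png",p[:,:,::-1]);np.save(f"pics/{n}0.npy",d)
    m=r.camera_model(n);print(n,{k:np.round(v,4).tolist() for k,v in m.items()})
E
```

```text
pics
{'time_s': 0.0, 'joint_positions': [-1.247, 0.092, 1.232, 0.0, 1.82, -0.057], 'qd': [-0.0, 0.001, 0.002, -0.0, 0.0, 0.0], 'joint_efforts': [0.001, -45.873, -41.803, 0.0, 0.012, 0.0], 'position': [0.223, -0.557, 0.201], 'tcp_rot': [[0.928, 0.372, -0.001], [0.372, -0.928, 0.002], [0.0, -0.002, -1.0]], 'wrist_force': [0.503, -0.508, 0.501], 'ft_torque': [-0.028, 0.009, 0.027], 'gripper_width': 0.085}
scene {'K': [[407.002, 0.0, 320.9044], [0.0, 407.002, 199.5072], [0.0, 0.0, 1.0]], 'k1': 0.0224, 'world_from_camera': [[0.8703, 0.2764, -0.4076, 0.9269], [0.4923, -0.5079, 0.7068, -0.7325], [-0.0117, -0.8158, -0.5781, 0.7355], [0.0, 0.0, 0.0, 1.0]]}
top {'K': [[507.123, 0.0, 310.9126], [0.0, 507.123, 192.0318], [0.0, 0.0, 1.0]], 'k1': -0.1363, 'world_from_camera': [[0.0453, -0.9743, 0.2205, 0.2574], [-0.999, -0.0428, 0.0158, -0.06], [-0.006, -0.221, -0.9753, 1.4296], [0.0, 0.0, 0.0, 1.0]]}
wrist {'K': [[357.0391, 0.0, 325.4497], [0.0, 357.0391, 205.5431], [0.0, 0.0, 1.0]], 'k1': -0.0518, 'hand_eye': [[-0.0003, -0.946, -0.3243, 0.0832], [1.0, 0.0005, -0.0024, -0.0002], [0.0024, -0.3243, 0.946, -0.1722], [0.0, 0.0, 0.0, 1.0]]}
```

View pics/scene0.png

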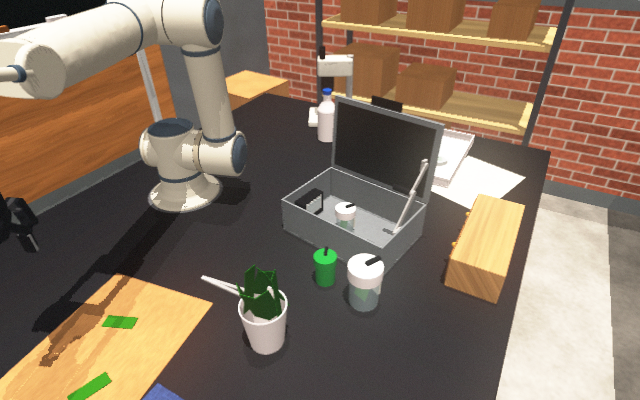

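View pics/top0.png

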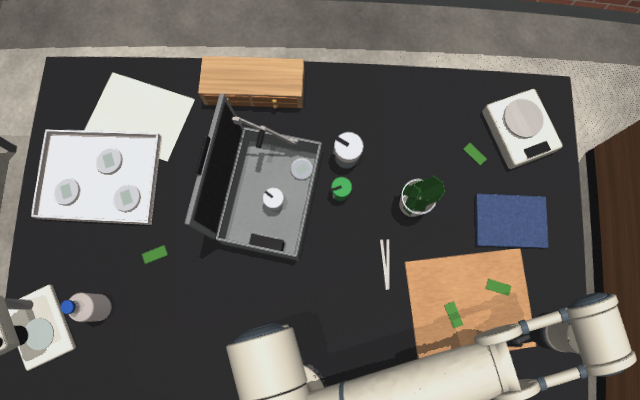

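View pics/wrist0.png

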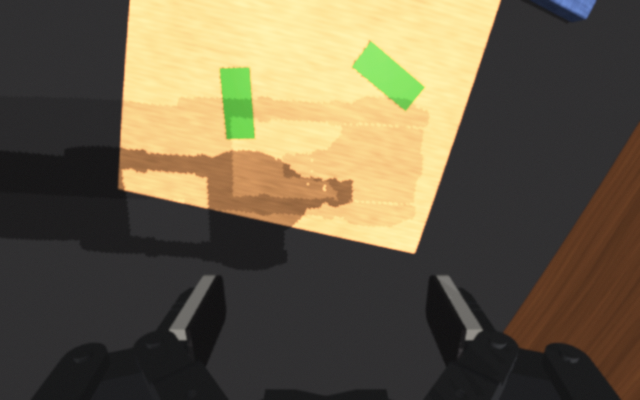

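```bash
cat > h.py <<'E'
import numpy as np,cv2
from station import r
def cam(n,st=None):
    m=r.camera_model(n)
    if n=="wrist":
        T=np.eye(4);T[:3,:3]=st["tcp_rot"];T[:3,3]=st["position"];W=T@np.array(m["hand_eye"])
    else: W=np.array(m["world_from_camera"])
    return np.array(m["K"]),m["k1"],W
def rays(n,uv,st=None):
    K,k1,W=cam(n,st);uv=np.atleast_2d(np.float64(uv))
    u=cv2.undistortPoints(uv[:,None,:],K,np.array([k1,0,0,0.]))[:,0]
    return W[:3,3],u,W
def plane(n,uv,z,st=None):
    o,u,W=rays(n,uv,st);d=np.c_[u,np.ones(len(u))]@W[:3,:3].T
    return o+d*((z-o[2])/d[:,2])[:,None]
def pts(n,uv,dep,st=None):
    o,u,W=rays(n,uv,st);return o+(np.c_[u,np.ones(len(u))]*np.asarray(dep)[:,None])@W[:3,:3].T
def proj(n,P,st=None):
    K,k1,W=cam(n,st);P=np.atleast_2d(P);c=(P-W[:3,3])@W[:3,:3]
    x=c[:,:2]/c[:,2:];x=x*(1+k1*(x**2).sum(1,keepdims=True));return x*[K[0,0],K[1,1]]+K[:2,2]
def cloud(n,d,st=None):
    v,u=np.mgrid[:400,:640];uv=np.c_[u.ravel(),v.ravel()]
    return pts(n,uv,d.ravel(),st).reshape(400,640,3)
E
python3 - <<'E'
from h import *
p=cv2.imread("pics/top0.png");c=cv2.resize(p[85:270,175:375],None,fx=4,fy=4,interpolation=cv2.INTER_CUBIC);c=c[:600] if 0 else cv2.resize(p[85:270,175:375],None,fx=3.2,fy=3.2,interpolation=cv2.INTER_CUBIC);cv2.imwrite("pics/topc.png",c)
d=np.load("pics/top0.npy");X=cloud("top",d)
m=(abs(X[:,:,2]-0.105)<0.008)&(d>0);m[:,:175]=0;m[:,375:]=0;m[:85]=0;m[270:]=0
cv2.imwrite("pics/rim.png",cv2.resize((m*255).astype(np.uint8)[85:270,175:375],None,fx=3.2,fy=3.2))
p=cv2.imread("pics/scene0.png");cv2.imwrite("pics/scc.png",cv2.resize(p[90:320,230:480],None,fx=2.6,fy=2.6,interpolation=cv2.INTER_CUBIC))
E
```

```text
(no output)
```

View pics/topc.png

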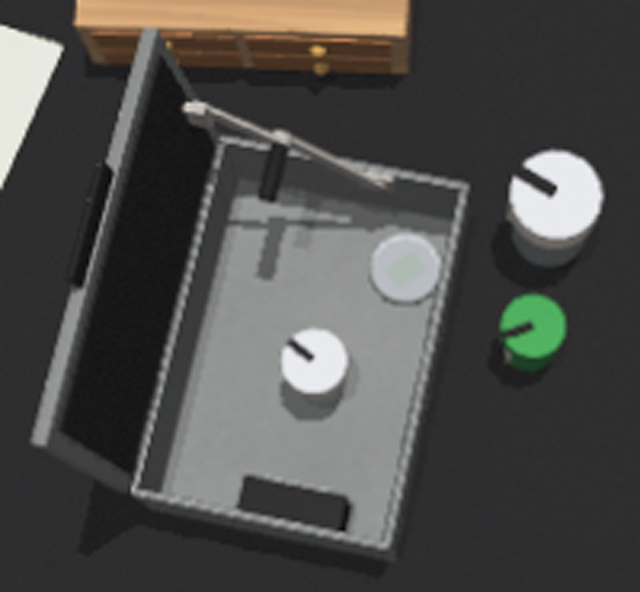

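View pics/rim.png

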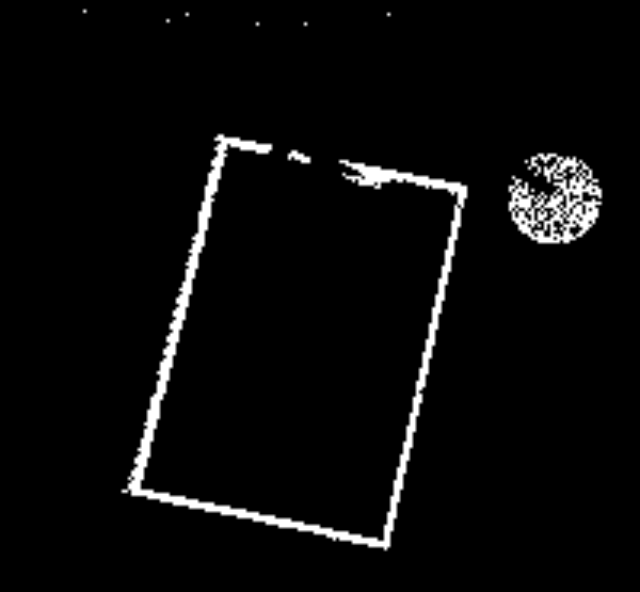

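View pics/scc.png

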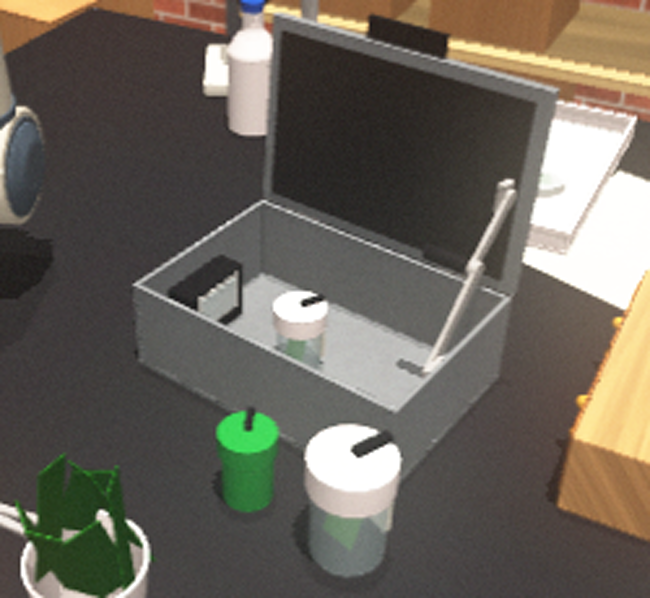

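```bash
cat > geo.py <<'E'
from h import *
p=cv2.imread("pics/top0.png");d=np.load("pics/top0.npy");X=cloud("top",d)
m=(abs(X[:,:,2]-0.105)<0.008)&(d>0);m[:,:175]=0;m[:,340-20:]=0;m[:85]=0;m[270:]=0
m=cv2.morphologyEx(m.astype(np.uint8),cv2.MORPH_CLOSE,np.ones((3,3)))
n,l,s,_=cv2.connectedComponentsWithStats(m);i=1+s[1:,4].argmax()
v,u=np.where(l==i);P=plane("top",np.c_[u,v],0.105)[:,:2]
(c,sz,a)=cv2.minAreaRect((P*1000).astype(np.float32));bx=cv2.boxPoints((c,sz,a))
print(c,sz,a);print(bx)
E
python3 - <<'E'
from geo import *
# jar cap mask
hsv=cv2.cvtColor(p,cv2.COLOR_BGR2HSV)
w=(hsv[:,:,2]>170)&(hsv[:,:,1]<50);w=w.astype(np.uint8);M=np.zeros_like(w);M[180:215,255:292]=1
w&=M;v,u=np.where(w)
cn=max(cv2.findContours(w,cv2.RETR_EXTERNAL,2)[0],key=len);(cc,rr)=cv2.minEnclosingCircle(cn);print("cap px",cc,rr)
C=plane("top",[cc],0.086)[0];print("cap",C)
Z=X[:,:,2][w>0];print("cap z",np.median(Z))
dk=(hsv[:,:,2]<90).astype(np.uint8);vv,uu=np.mgrid[:400,:640]
dk&=((uu-cc[0])**2+(vv-cc[1])**2<(rr-0.5)**2).astype(np.uint8)
v,u=np.where(dk);print("rib px",np.c_[u,v].tolist())
R=plane("top",np.c_[u,v],0.091);rc=R.mean(0);print("rib",rc,"dir",np.degrees(np.arctan2(rc[1]-C[1],rc[0]-C[0])))
E
```

```text
(558.3824462890625, 77.14678955078125) (224.50985717773438, 319.107666015625) 80.32748413085938
[[382.2361    -6.704666]
 [696.80743  -60.320023]
 [734.5288   160.99825 ]
 [419.95746  214.6136  ]]
cap px (272.8274230957031, 197.42477416992188) 10.457674026489258
cap [0.5416355  0.06434361 0.086     ]
cap z 0.08553842108554122
rib px [[265, 192], [266, 192], [267, 192], [267, 193], [268, 193], [268, 194], [269, 194], [269, 195], [270, 195], [270, 196], [271, 196], [272, 196]]
rib [0.54953226 0.07620347 0.091     ] dir 56.342774987357814
```

Candidates in the top view: a white-capped jar inside the chest at (273,198), a green one outside at (341,187) and a larger white-capped one outside at (347,150). The green one is excluded, and of the other two the one in the chest is smaller. The enlarged crop confirms this. Its rib points up-left, about 118° from the direction to the window. I'll move above it and check with the wrist camera.

send_rows(linear=[[0,0,-0.05],[0.04,-0.03,-0.07],[0.527,-0.458,-0.07],[0.527,-0.458,-0.07],[0.527,-0.458,-0.07]], delta_rot=[[0,0,0],[0,0,0],[0,0,0],[0,0,0],[0,0,0]], hand=[0.085,0.085,0.085,0.085,0.085])

```text
time_s: 0.65
position: [0.3154, -0.3819, 0.2711]
tcp_rot: [[0.929, 0.371, 0.0], [0.371, -0.929, 0.0], [0.0, -0.0, -1.0]]
wrist_force: [1.0, 0.1, 0.2]
gripper_width: 0.0848
```

send_rows(linear=[[0.365,-0.32,0],[0.365,-0.32,0],[0.365,-0.32,0],[0.365,-0.32,0],[0.365,-0.32,0]], delta_rot=[[0,0,0],[0,0,0],[0,0,0],[0,0,0],[0,0,0]], hand=[0.085,0.085,0.085,0.085,0.085])

```text
time_s: 1.15
position: [0.4286, -0.1588, 0.2712]
tcp_rot: [[0.928, 0.371, 0.0], [0.371, -0.928, -0.0], [0.0, 0.0, -1.0]]
wrist_force: [0.5, -0.6, -0.9]
gripper_width: 0.0847
```

send_rows(linear=[[0.18,-0.16,0],[0.18,-0.16,0],[0.18,-0.16,0],[0.18,-0.16,0],[0.18,-0.16,0]], delta_rot=[[0,0,0],[0,0,0],[0,0,0],[0,0,0],[0,0,0]], hand=[0.085,0.085,0.085,0.085,0.085])

```text
time_s: 1.65
position: [0.5364, 0.0574, 0.2708]
tcp_rot: [[0.928, 0.373, -0.001], [0.373, -0.928, 0.0], [-0.0, -0.0, -1.0]]
wrist_force: [1.5, -0.1, -0.4]
gripper_width: 0.0853
```

```bash
python3 - <<'E'
from h import *
import json
s=r.get_state();p,d=r.grab_frame("wrist");cv2.imwrite("pics/w1.png",p[:,:,::-1]);np.save("pics/w1.npy",d)
print(s["position"],s["time_s"],s["joint_positions"]);json.dump({k:np.array(s[k]).tolist() for k in("tcp_rot","position")},open("pics/w1.json","w"))
E
```

```text
[0.53641028 0.05739151 0.27077259] 1.65 [ 4.33460397e-02 -4.64306042e-02  1.24838851e+00  2.71634803e-04
  1.94014194e+00  1.23205966e+00]
```

View pics/w1.png

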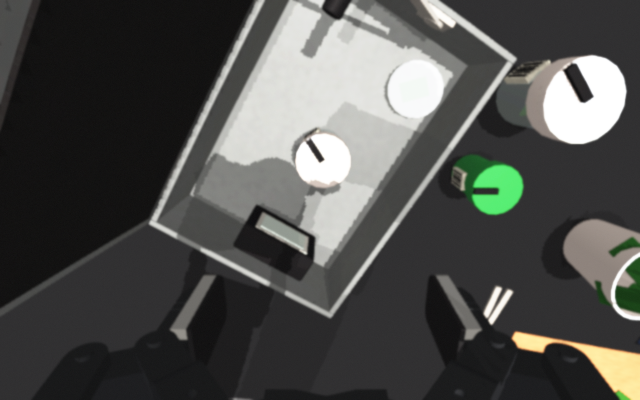

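```bash
cat > jar.py <<'E'
from h import *
import json
def jar(name,box=None,zc=0.086):
    p=cv2.imread(f"pics/{name}.png");s=json.load(open(f"pics/{name}.json"));s={k:np.array(v) for k,v in s.items()}
    d=np.load(f"pics/{name}.npy");X=cloud("wrist",d,s)
    hsv=cv2.cvtColor(p,cv2.COLOR_BGR2HSV)
    near=(np.hypot(X[:,:,0]-.5416,X[:,:,1]-.0643)<0.045)&(X[:,:,2]>0.07)&(X[:,:,2]<0.1)
    w=(near&(hsv[:,:,2]>200)).astype(np.uint8)
    n,l,st,_=cv2.connectedComponentsWithStats(w);w=(l==1+st[1:,4].argmax()).astype(np.uint8)
    cn=np.vstack(max(cv2.findContours(w,cv2.RETR_EXTERNAL,2)[0],key=len))
    cn=cv2.convexHull(cn)[:,0]
    Q=plane("wrist",cn,zc,s)[:,:2]
    (cc,rr)=cv2.minEnclosingCircle((Q*1000).astype(np.float32));print("cap mm",cc,rr)
    hull=np.zeros_like(w);cv2.fillConvexPoly(hull,cn,1)
    hull=cv2.erode(cv2.dilate(near.astype(np.uint8),np.ones((3,3))),np.ones((3,3)))
    dk=((hsv[:,:,2]<80)&near).astype(np.uint8)
    n,l,st,_=cv2.connectedComponentsWithStats(dk);dk=l==1+st[1:,4].argmax()
    v,u=np.where(dk);print("rib px n",len(u),u.min(),u.max(),v.min(),v.max())
    R=plane("wrist",np.c_[u,v],zc+.005,s)[:,:2]*1000
    vx,vy,x0,y0=cv2.fitLine(R.astype(np.float32),cv2.DIST_L2,0,.01,.01).ravel()
    m=R.mean(0);
    if (m-cc)@[vx,vy]<0: vx,vy=-vx,-vy
    print("rib mean",m,"line dir",np.degrees(np.arctan2(vy,vx)),"centre dir",np.degrees(np.arctan2(m[1]-cc[1],m[0]-cc[0])))
    return p,s,X
E
python3 - <<'E'
from jar import *
p,s,X=jar("w1")
m=(abs(X[:,:,2]-0.105)<0.006)
cv2.imwrite("pics/w1rim.png",(m*255).astype(np.uint8))
cv2.imwrite("pics/w1c.png",cv2.resize(p[110:270,220:390],None,fx=3.6,fy=3.6,interpolation=cv2.INTER_CUBIC))
E
```

```text
cap mm (544.0109252929688, 64.6336669921875) 28.454452514648438
rib px n 96 307 322 140 160
rib mean [550.91939634  75.83308835] line dir 54.609375 centre dir 58.33123914304335
```

View pics/w1c.png

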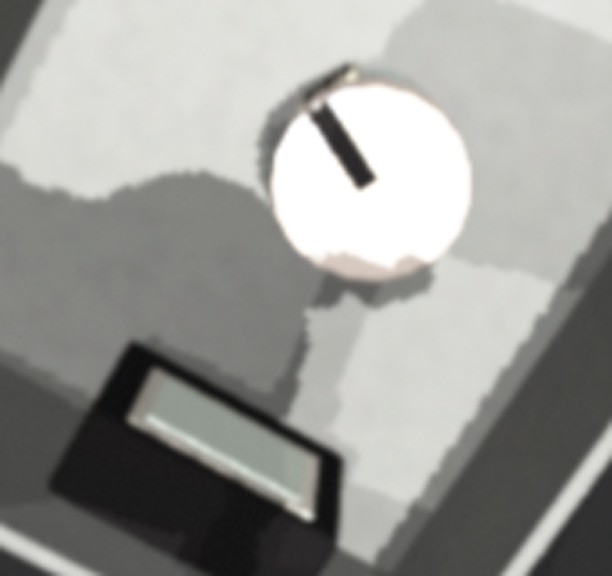

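View pics/w1rim.png

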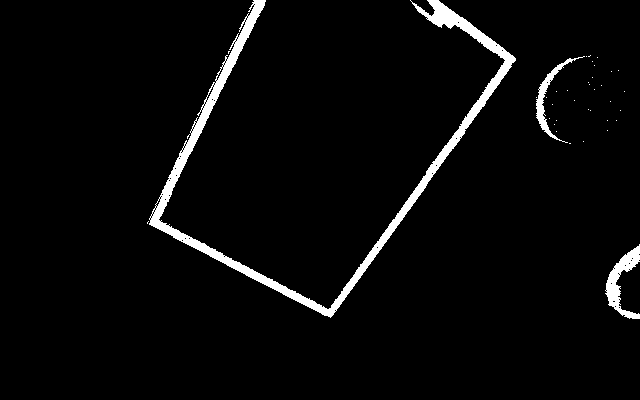

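```bash
python3 - <<'E'
from jar import *
p,s,X=jar("w1")
c=plane("wrist",[[150.5,222],[331,317],[515,58]],.105,s)*1000;print(c.round(1))
e=c[2]-c[1];print(np.hypot(*e[:2]),np.degrees(np.arctan2(e[1],e[0])), np.hypot(*(c[0]-c[1])[:2]))
wp=plane("wrist",[[284.4,232.2]],.048,s)[0]*1000;print("win",wp.round(1))
ex=e[:2]/np.hypot(*e[:2]);ey=np.array([-ex[1],ex[0]])
O=(c[1]+c[2])[:2]/2+110*ey;print("chest",O,"win by chest",O-118*ex-20*ey)
for j in([541.6,64.3],[544,64.6]):
  q=wp[:2]-j;print(np.degrees(np.arctan2(q[1],q[0])),np.hypot(*q))
E
```

```text
cap mm (544.0109252929688, 64.6336669921875) 28.454452514648438
rib px n 96 307 322 140 160
rib mean [550.91939634  75.83308835] line dir 54.609375 centre dir 58.33123914304335
[[421.5 207.  105. ]
 [384.7  -9.1 105. ]
 [698.5 -59.1 105. ]]
317.7396466483234 -9.047411951752665 219.2151449338633
win [437.5  72.2  48. ]
chest [558.86218612  74.51669932] win by chest [439.18524241  73.321231  ]
175.665794396291 104.37487148794276
175.9237126164158 106.74641727926746
```

send_rows(linear=[[0.009,-0.004,0.04],[0.009,-0.004,0.08],[0.009,-0.004,0.12],[0.009,-0.004,0.13],[0.009,-0.004,0.13]], delta_rot=[[0,0,0],[0,0,0],[0,0,0],[0,0,0],[0,0,0]], hand=[0.085,0.085,0.085,0.085,0.085])

```text
time_s: 2.2
position: [0.5416, 0.0616, 0.1395]
tcp_rot: [[0.928, 0.372, -0.004], [0.372, -0.928, -0.0], [-0.004, -0.001, -1.0]]
wrist_force: [-0.1, -0.3, 1.0]
gripper_width: 0.0853
```

send_rows(linear=[[0.002,-0.002,0.03],[0.002,-0.002,0.06],[0.002,-0.002,0.08],[0.002,-0.002,0.09],[0.002,-0.002,0.09]], delta_rot=[[0,0,0],[0,0,0],[0,0,0],[0,0,0],[0,0,0]], hand=[0.085,0.085,0.085,0.085,0.085])

```text
time_s: 2.7
position: [0.5443, 0.0642, 0.0521]
tcp_rot: [[0.928, 0.371, 0.001], [0.371, -0.928, 0.0], [0.001, 0.0, -1.0]]
wrist_force: [0.1, 0.2, -0.4]
gripper_width: 0.0848
```

send_rows(linear=[[0,0,0],[0,0,0],[0,0,0],[0,0,0],[0,0,0]], delta_rot=[[0,0,0],[0,0,0],[0,0,0],[0,0,0],[0,0,0]], hand=[0.05,0.05,0.05,0.05,0.05])

```text
time_s: 3.2
position: [0.5454, 0.0644, 0.0541]
tcp_rot: [[0.928, 0.372, 0.005], [0.372, -0.928, 0.0], [0.004, 0.002, -1.0]]
wrist_force: [0.6, -0.9, 5.9]
gripper_width: 0.0499
```

```bash
cat > snap.py <<'E'
import sys,json
from h import *
for a in sys.argv[1:]:
    n,f=a.split("=")
    s=r.get_state();p,d=r.grab_frame(n);cv2.imwrite(f"pics/{f}.png",p[:,:,::-1]);np.save(f"pics/{f}.npy",d)
    json.dump({k:np.array(s[k]).tolist() for k in("tcp_rot","position")},open(f"pics/{f}.json","w"))
s=r.get_state();print({k:np.round(s[k],3).tolist() for k in("time_s","position","joint_positions","wrist_force","gripper_width")})
E
python3 snap.py wrist=w2 scene=s2
python3 -c "
import cv2
p=cv2.imread('pics/s2.png');cv2.imwrite('pics/s2c.png',cv2.resize(p[110:280,260:450],None,fx=3.4,fy=3.4,interpolation=cv2.INTER_CUBIC))"
```

```text
{'time_s': 3.3, 'position': [0.545, 0.064, 0.054], 'joint_positions': [0.056, -0.028, 1.615, -0.0, 1.55, 1.246], 'wrist_force': [0.238, 0.033, 6.149], 'gripper_width': 0.05}
```

View pics/w2.png

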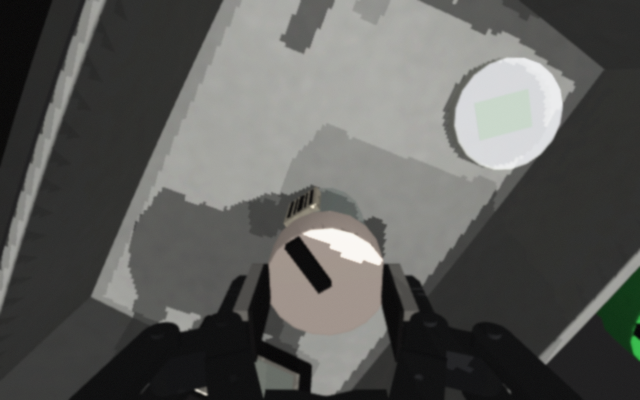

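View pics/s2c.png

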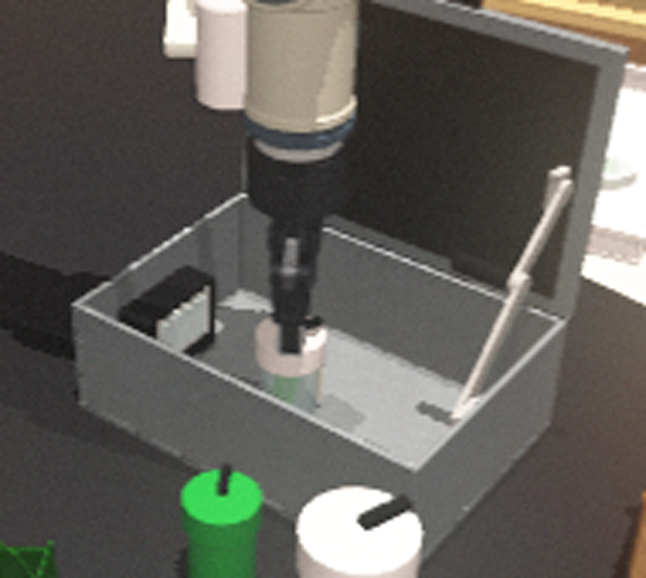

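The wrist picture shows the cap held between the pads at (326,270), upright, with the label at (303,203). I'll turn it 120° counter-clockwise as seen from above.

send_rows(linear=[[0,0,-0.003],[0,0,-0.003],[0,0,-0.003],[0,0,-0.003],[0,0,-0.003]], delta_rot=[[0,0,-8],[0,0,-16],[0,0,-24],[0,0,-32],[0,0,-40]], hand=[0.047,0.047,0.047,0.047,0.047])

```text
time_s: 3.8
position: [0.5442, 0.0644, 0.0551]
tcp_rot: [[0.467, 0.884, 0.001], [0.884, -0.467, 0.0], [0.001, 0.001, -1.0]]
wrist_force: [-0.1, -0.3, -1.3]
gripper_width: 0.047
```

```bash
python3 snap.py wrist=w3
```

```text
{'time_s': 3.85, 'position': [0.544, 0.064, 0.055], 'joint_positions': [0.056, -0.028, 1.613, 0.0, 1.555, 0.535], 'wrist_force': [-0.754, -0.043, -0.283], 'gripper_width': 0.047}
```

View pics/w3.png

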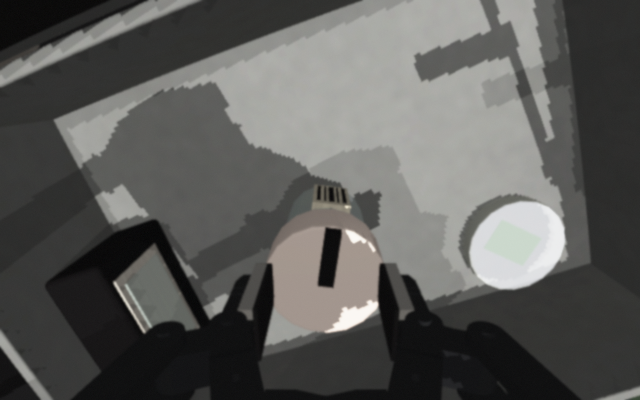

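The jar has not turned: its rib swung in the tool view, so the pads weren't squeezing. I'll close until they stop.

send_rows(linear=[[0,0,0],[0,0,0],[0,0,0],[0,0,0],[0,0,0]], delta_rot=[[0,0,0],[0,0,0],[0,0,0],[0,0,0],[0,0,0]], hand=[0.04,0.03,0.02,0.02,0.02])

```text
time_s: 4.35
position: [0.5466, 0.065, 0.0577]
tcp_rot: [[0.475, 0.88, 0.008], [0.88, -0.475, 0.001], [0.005, 0.006, -1.0]]
wrist_force: [1.6, 2.3, 7.9]
gripper_width: 0.0201
```

```bash
python3 snap.py wrist=w4
```

```text
{'time_s': 4.4, 'position': [0.547, 0.065, 0.058], 'joint_positions': [0.056, -0.03, 1.61, 0.001, 1.553, 0.551], 'wrist_force': [3.234, 1.539, 7.401], 'gripper_width': 0.02}
```

View pics/w4.png

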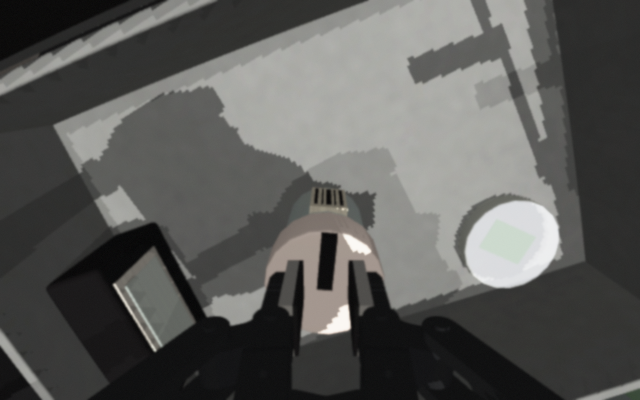

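```bash
python3 - <<'E'
from h import *
import json
for f in("w1","w4"):
    s={k:np.array(v) for k,v in json.load(open(f"pics/{f}.json")).items()};d=np.load(f"pics/{f}.npy");X=cloud("wrist",d,s)
    T=(X-s["position"])@s["tcp_rot"]
    for uv in([(330,250),(300,130),(290,285),(365,285),(290,265),(300,345),(355,345)] if f=="w4" else [(330,165),(300,90),(260,170),(200,290),(190,320),(440,290)]):
        print(f,uv,d[uv[1],uv[0]].round(3),"world",(X[uv[1],uv[0]]*1000).round(1),"tool",(T[uv[1],uv[0]]*1000).round(1))
E
python3 snap.py scene=s4; python3 -c "
import cv2
p=cv2.imread('pics/s4.png');cv2.imwrite('pics/s4c.png',cv2.resize(p[170:240,310:400],None,fx=7,fy=7,interpolation=cv2.INTER_CUBIC))"
```

```text
w1 (330, 165) 0.363 world [542.6  56.1  86.3] tool [  5.3   3.5 184.4]
w1 (300, 90) 0.414 world [596.5 115.    7.3] tool [ 77.3 -31.  263.4]
w1 (260, 170) 0.447 world [487.9 127.9   6. ] tool [-18.6 -83.4 264.8]
w1 (200, 290) 0.133 world [528.6 105.5 327.9] tool [ 10.6 -47.6 -57.1]
w1 (190, 320) 0.115 world [529.8 103.  346.2] tool [ 10.8 -44.8 -75.4]
w1 (440, 290) 0.131 world [562.6  22.7 328.8] tool [ 11.3  41.9 -58. ]
w4 (330, 250) 0.153 world [555.1  78.5  91.7] tool [ 16.1   1.3 -33.9]
w4 (300, 130) 0.22 world [559.2 122.7   6.4] tool [ 56.5 -16.6  51.4]
w4 (290, 285) 0.136 world [538.8  81.1 111. ] tool [ 10.7 -14.1 -53.3]
w4 (365, 285) 0.136 world [564.   67.4 110.9] tool [ 10.6  14.5 -53.1]
w4 (290, 265) 0.151 world [537.7  82.   95.4] tool [ 10.9 -15.6 -37.7]
w4 (300, 345) 0.272 world [478.8 -18.1   6.7] tool [-105.6  -20.4   50.3]
w4 (355, 345) 0.129 world [551.9  54.4 124.2] tool [ -6.4  10.2 -66.4]
{'time_s': 4.45, 'position': [0.547, 0.065, 0.058], 'joint_positions': [0.056, -0.03, 1.61, 0.001, 1.553, 0.551], 'wrist_force': [2.065, 2.046, 7.781], 'gripper_width': 0.02}
```

View pics/s4c.png

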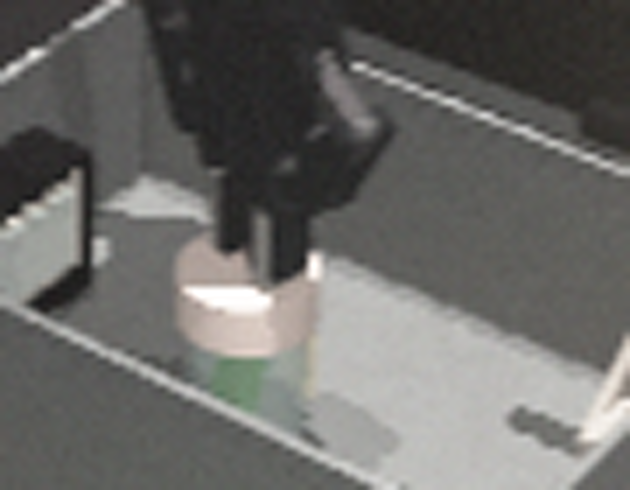

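The scene view shows the fingertips resting on top of the cap at about (262,262) in the crop, so the real tips sit about 30 mm behind the reported TCP. I'll lift, open and re-measure.

send_rows(linear=[[0,0,-0.02],[0,0,-0.04],[0,0,-0.06],[0,0,-0.06],[0,0,-0.06]], delta_rot=[[0,0,0],[0,0,0],[0,0,0],[0,0,0],[0,0,0]], hand=[0.02,0.085,0.085,0.085,0.085])

```text
time_s: 4.95
position: [0.5441, 0.0644, 0.1143]
tcp_rot: [[0.474, 0.881, 0.001], [0.881, -0.474, 0.0], [0.0, 0.001, -1.0]]
wrist_force: [-0.2, -0.4, -0.7]
gripper_width: 0.0764
```

```bash
python3 snap.py wrist=w5; python3 - <<'E'
from jar import *
p,s,X=jar("w5")
E
```

```text
{'time_s': 5.0, 'position': [0.544, 0.064, 0.113], 'joint_positions': [0.056, -0.049, 1.53, 0.0, 1.662, 0.549], 'wrist_force': [-0.174, 0.732, 0.034], 'gripper_width': 0.083}
cap mm (542.299560546875, 44.46433639526367) 19.280481338500977
rib px n 462 323 336 189 232
rib mean [552.1208708   75.18876317] line dir 57.331703 centre dir 72.27310270016322
```

View pics/w5.png

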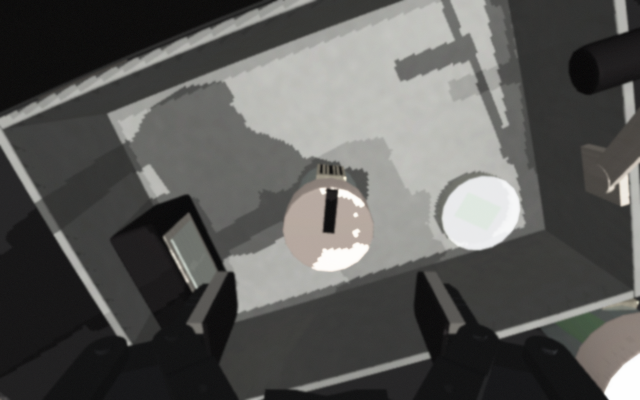

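```bash
sed -i 's/^    w=(near&(hsv.*$/    w=((np.hypot(X[:,:,0]-.5416,X[:,:,1]-.0643)<0.045)\&(X[:,:,2]>0.083)\&(X[:,:,2]<0.095)).astype(np.uint8)/' jar.py; python3 - <<'E'
from jar import *
for f in("w1","w5"): p,s,X=jar(f)
T=(X-s["position"])@s["tcp_rot"]*1000
for v in range(270,335,6): print(v,[T[v,u].round(0).tolist() for u in(232,422)])
E
```

```text
cap mm (543.6524047851562, 64.5546646118164) 27.877609252929688
rib px n 96 307 322 140 160
rib mean [551.61718491  76.1628677 ] line dir 54.617428 centre dir 55.544666109104824
cap mm (544.578125, 63.6466178894043) 28.060850143432617
rib px n 462 323 336 189 232
rib mean [552.1208708   75.18876317] line dir 57.331703 centre dir 56.835544525357506
270 [[-72.0, -84.0, 107.0], [-69.0, 83.0, 101.0]]
276 [[8.0, -39.0, -43.0], [10.0, 38.0, -46.0]]
282 [[6.0, -39.0, -44.0], [9.0, 38.0, -49.0]]
288 [[5.0, -39.0, -47.0], [7.0, 38.0, -50.0]]
294 [[2.0, -39.0, -47.0], [5.0, 38.0, -51.0]]
300 [[-0.0, -39.0, -47.0], [2.0, 38.0, -50.0]]
306 [[-3.0, -39.0, -48.0], [0.0, 38.0, -52.0]]
312 [[-4.0, -39.0, -50.0], [-2.0, 38.0, -52.0]]
318 [[-7.0, -39.0, -50.0], [-4.0, 38.0, -54.0]]
324 [[-10.0, -39.0, -51.0], [-7.0, 38.0, -54.0]]
330 [[-127.0, -86.0, 95.0], [-8.0, 38.0, -56.0]]
```

send_rows(linear=[[0,0,0.03],[0,0,0.06],[0,0,0.075],[0,0,0.085],[0,0,0.085]], delta_rot=[[0,0,0],[0,0,0],[0,0,0],[0,0,0],[0,0,0]], hand=[0.085,0.085,0.085,0.085,0.085])

```text
time_s: 5.5
position: [0.5428, 0.0643, 0.0274]
tcp_rot: [[0.473, 0.881, -0.003], [0.881, -0.473, -0.0], [-0.002, -0.003, -1.0]]
wrist_force: [0.4, 0.2, -0.4]
gripper_width: 0.0852
```

send_rows(linear=[[0,0,0],[0,0,0],[0,0,0],[0,0,0]], delta_rot=[[0,0,0],[0,0,0],[0,0,0],[0,0,0]], hand=[0.045,0.045,0.045,0.045])

```text
time_s: 5.9
position: [0.5453, 0.0644, 0.0315]
tcp_rot: [[0.472, 0.881, 0.004], [0.881, -0.472, 0.0], [0.002, 0.003, -1.0]]
wrist_force: [0.8, -0.2, 5.2]
gripper_width: 0.0546
```

```bash
python3 snap.py wrist=w6
```

```text
{'time_s': 5.95, 'position': [0.545, 0.064, 0.031], 'joint_positions': [0.056, -0.015, 1.643, -0.0, 1.51, 0.548], 'wrist_force': [0.989, -0.301, 6.147], 'gripper_width': 0.054}
```

View pics/w6.png

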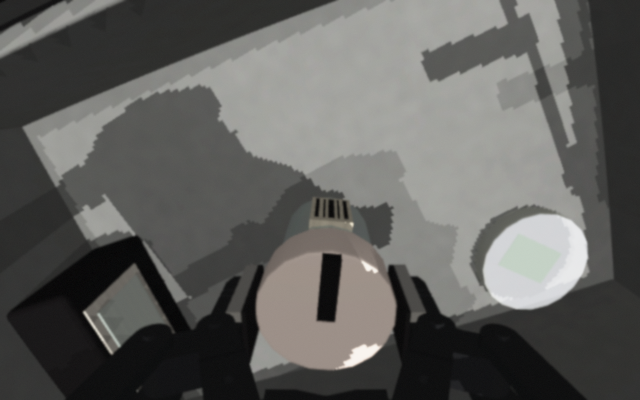

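The fingers now stop at 54.6 mm on the cap, so this is a real grip. Turning.

send_rows(linear=[[0,0,-0.002],[0,0,-0.002],[0,0,-0.002],[0,0,-0.002],[0,0,-0.002]], delta_rot=[[0,0,-8],[0,0,-16],[0,0,-24],[0,0,-32],[0,0,-40]], hand=[0.045,0.045,0.045,0.045,0.045])

```text
time_s: 6.45
position: [0.5437, 0.0647, 0.0314]
tcp_rot: [[-0.211, 0.978, -0.0], [0.978, 0.211, 0.001], [0.001, -0.0, -1.0]]
wrist_force: [-1.8, 1.3, 0.0]
gripper_width: 0.0543
```

send_rows(linear=[[0,0,0],[0,0,0],[0,0,0],[0,0,0],[0,0,0]], delta_rot=[[0,0,-8],[0,0,-16],[0,0,-24],[0,0,-32],[0,0,-40]], hand=[0.045,0.045,0.045,0.045,0.045])

```text
time_s: 6.95
position: [0.5435, 0.0645, 0.0315]
tcp_rot: [[-0.79, 0.614, -0.001], [0.614, 0.79, 0.0], [0.001, -0.0, -1.0]]
wrist_force: [-1.0, 0.2, 1.2]
gripper_width: 0.0544
```

send_rows(linear=[[0,0,0],[0,0,0],[0,0,0],[0,0,0],[0,0,0]], delta_rot=[[0,0,-8],[0,0,-16],[0,0,-24],[0,0,-32],[0,0,-39]], hand=[0.045,0.045,0.045,0.045,0.045])

```text
time_s: 7.45
position: [0.5435, 0.0642, 0.0315]
tcp_rot: [[-1.0, -0.02, -0.001], [-0.02, 1.0, -0.0], [0.001, -0.0, -1.0]]
wrist_force: [-1.4, -0.4, 1.5]
gripper_width: 0.0545
```

```bash
python3 snap.py wrist=w7
```

```text
{'time_s': 7.5, 'position': [0.544, 0.064, 0.031], 'joint_positions': [0.056, -0.015, 1.643, -0.0, 1.514, -1.54], 'wrist_force': [-0.598, -0.355, 0.686], 'gripper_width': 0.054}
```

View pics/w7.png

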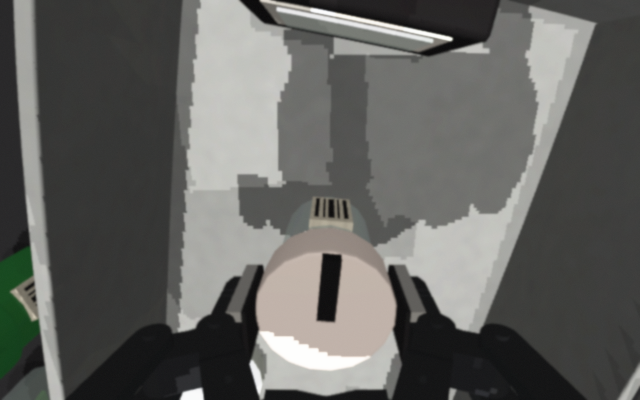

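The label now points up the picture to the window at about (360,30). I'll release, lift and verify.

send_rows(linear=[[0,0,0],[0,0,0],[0,0,0],[0,0,0],[0,0,-0.03]], delta_rot=[[0,0,0],[0,0,0],[0,0,0],[0,0,0],[0,0,0]], hand=[0.085,0.085,0.085,0.085,0.085])

```text
time_s: 8.0
position: [0.5409, 0.0642, 0.0567]
tcp_rot: [[-1.0, -0.013, -0.009], [-0.013, 1.0, -0.0], [0.009, -0.0, -1.0]]
wrist_force: [-0.1, 0.1, 0.6]
gripper_width: 0.0852
```

send_rows(linear=[[0,0,-0.04],[0,0,-0.08],[0,0,-0.12],[0,0,-0.16],[0,0,-0.17]], delta_rot=[[0,0,0],[0,0,0],[0,0,0],[0,0,0],[0,0,0]], hand=[0.085,0.085,0.085,0.085,0.085])

```text
time_s: 8.5
position: [0.5453, 0.0645, 0.2374]
tcp_rot: [[-1.0, -0.014, 0.009], [-0.014, 1.0, 0.001], [-0.009, 0.0, -1.0]]
wrist_force: [1.1, 0.2, 0.8]
gripper_width: 0.0847
```

```bash
python3 snap.py wrist=w8; python3 -c "
from jar import *
jar('w8')"
```

```text
{'time_s': 8.55, 'position': [0.545, 0.064, 0.237], 'joint_positions': [0.056, -0.045, 1.308, 0.0, 1.871, -1.529], 'wrist_force': [-0.473, -0.57, 0.675], 'gripper_width': 0.085}
cap mm (543.9573974609375, 66.03905487060547) 27.876480102539062
rib px n 113 325 331 149 175
rib mean [528.73487279  66.88610235] line dir 175.79227 centre dir 176.81509806026136
```

View pics/w8.png

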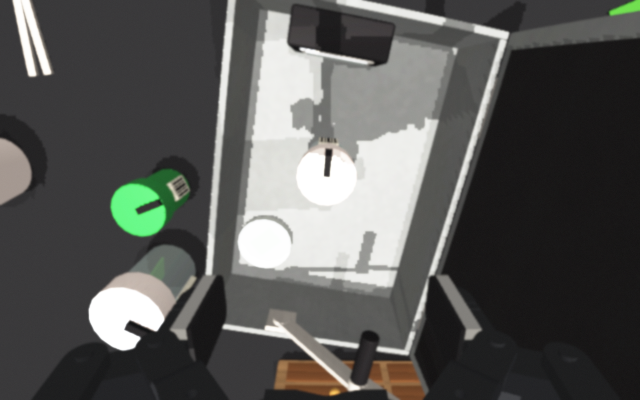

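The jar is now at (544, 66) with its label at 175.8°, and the window bears about 175.9°. The rib line in the wrist picture also hits the window at about (336,57). Next I'll locate the knee bar and the lid stay.

```bash
cat >> h.py <<'E'
YAW=np.radians(-9.35);O=np.array([.5587,.0747,0])
RC=np.array([[np.cos(YAW),-np.sin(YAW),0],[np.sin(YAW),np.cos(YAW),0],[0,0,1]])
def w2c(P): return (np.asarray(P)-O)@RC
def c2w(P): return np.asarray(P)@RC.T+O
E
python3 - <<'E'
from h import *
import json
print("bar world",c2w([.116,.046,.168]))
B=c2w(np.array([[.091,.046,.168],[.116,.046,.168],[.141,.046,.168],[.0,-.11,.105],[-.16,-.11,.105],[.16,-.11,.105],[0,.11,.105]]))
for f in("w5","w8"):
    s={k:np.array(v) for k,v in json.load(open(f"pics/{f}.json")).items()};d=np.load(f"pics/{f}.npy");X=w2c(cloud("wrist",d,s))*1000
    print(proj("wrist",B,s).round(0).tolist())
    m=(X[:,:,2]>130)&(X[:,:,2]<260)&(X[:,:,0]>80)&(X[:,:,0]<160)&(X[:,:,1]<105)&(X[:,:,1]>-60)
    v,u=np.where(m);im=cv2.imread(f"pics/{f}.png");dk=im[v,u].max(1)<60
    Q=X[v,u];
    if dk.any(): q=Q[dk];print(f,"dark n",dk.sum(),"x",np.percentile(q[:,0],[1,50,99]),"y",np.percentile(q[:,1],[2,50,98]),"z",np.percentile(q[:,2],[2,50,98]))
X=w2c(cloud("top",np.load("pics/top0.npy")))*1000
m=(X[:,:,2]>115)&(X[:,:,0]>85)&(X[:,:,0]<165)&(X[:,:,1]<125)&(X[:,:,1]>-60)&(X[:,:,2]<330)
v,u=np.where(m);im=cv2.imread("pics/top0.png");br=im[v,u].max(1)
q=X[v,u];k=br<50;print("top dark",k.sum(),np.percentile(q[k],[5,50,95],axis=0).round(0).tolist())
k=br>100;qq=q[k];o=np.argsort(qq[:,2]);print(qq[o][::12].round(0).tolist())
print(proj("top",B).round(0).tolist())
E
```

```text
bar world [0.68063225 0.10124292 0.168     ]
[[571.0, 71.0], [644.0, 47.0], [713.0, 25.0], [392.0, 367.0], [172.0, 423.0], [639.0, 294.0], [264.0, 3.0]]
w5 dark n 3424 x [ 93.13875236  97.89771369 110.9746898 ] y [38.06772182 46.01255534 52.3755532 ] z [163.77876784 173.8913843  177.17666787]
[[372.0, 334.0], [366.0, 357.0], [360.0, 379.0], [213.0, 177.0], [231.0, -26.0], [203.0, 325.0], [453.0, 217.0]]
w8 dark n 897 x [ 92.19025637 110.2745869  138.15580764] y [37.26756123 42.91699906 50.5500846 ] z [164.45207247 174.1882324  176.70759612]
top dark 625 [[89.0, 41.0, 135.0], [114.0, 115.0, 213.0], [141.0, 123.0, 306.0]]
[[144.0, -21.0, 115.0], [146.0, -2.0, 132.0], [149.0, 22.0, 151.0], [145.0, 31.0, 164.0], [146.0, 35.0, 174.0], [146.0, 38.0, 179.0], [140.0, 59.0, 191.0], [141.0, 77.0, 201.0], [139.0, 83.0, 211.0], [143.0, 106.0, 223.0], [134.0, 111.0, 230.0], [140.0, 107.0, 232.0]]
[[257.0, 147.0], [260.0, 138.0], [262.0, 130.0], [309.0, 198.0], [296.0, 256.0], [321.0, 142.0], [229.0, 181.0]]
```

```bash
cat > goal.py <<'E'
from h import *
from scipy.spatial.transform import Rotation as Ro
TIP=.031
def pose(tip_c,tilt,flipx=-1):
    # tool z in chest = (0,sin t,-cos t); tool x = flipx * chest x
    t=np.radians(tilt);z=np.array([0,np.sin(t),-np.cos(t)]);x=np.array([flipx,0,0.]);y=np.cross(z,x)
    R=RC@np.c_[x,y,z];return c2w(np.array(tip_c)/1000+TIP*z),R
def rel(p,R,s=None):
    s=s or r.get_state();R0=np.array(s["tcp_rot"]);d=R0.T@(p-np.array(s["position"]))
    return (d*1000).round(1),np.degrees(Ro.from_matrix(R0.T@R).as_rotvec()).round(1)
E
python3 - <<'E'
from goal import *
B=np.array([105,46,168.])
p,R=pose(B+np.array([0,-.707,.707])*40,45);print(p,rel(p,R))
from scipy.optimize import brentq
L=np.array([-30,93.]);L1=np.hypot(76,75);U0=np.array([107,231.])
H=np.array([110,105.]);a0=np.arctan2(*(U0-H)[::-1]);rho=np.hypot(*(U0-H));L2=np.hypot(*(U0-L))-L1
print(L1,L2,rho)
for f in(.11,.35,.6,.8,1.0,1.2):
    D=np.sqrt(L1**2+L2**2+2*L1*L2*np.cos(f-.11))
    g=lambda q:np.hypot(*(H+rho*np.array([np.cos(a0+q),np.sin(a0+q)])-L))-D
    q=brentq(g,-.05,1.6);U=H+rho*np.array([np.cos(a0+q),np.sin(a0+q)])
    e=(U-L)/D;c=(L1**2+D**2-L2**2)/(2*L1*D);n=np.array([e[1],-e[0]]);K=L+L1*(c*e+np.sqrt(1-min(c*c,1))*n)
    print(f,"lid",q.round(3),"K",K.round(1))
E
```

```text
[0.66874516 0.09675484 0.17435969] (array([-123.4,   30.6,   63.3]), array([-44.8,  -3.5,   9.8]))
106.77546534667971 87.68018512406388 126.03570922560003Traceback (most recent call last):
  File "<stdin>", line 13, in <module>
AttributeError: 'float' object has no attribute 'round'
```

send_rows(linear=[[0,0,-0.01],[0,0,-0.02],[0,0,-0.02],[0,0,-0.02],[0,0,-0.02]], delta_rot=[[-8,-0.6,1.8],[-16,-1.2,3.5],[-24,-1.8,5.3],[-32,-2.5,7],[-40,-3.1,8.8]], hand=[0.0,0.0,0.0,0.0,0.0])

```text
time_s: 9.05
position: [0.544, 0.064, 0.2506]
tcp_rot: [[-0.989, 0.114, 0.094], [0.148, 0.753, 0.642], [0.003, 0.648, -0.761]]
wrist_force: [-0.2, -0.2, -1.6]
gripper_width: 0.0118
```

```bash
python3 - <<'E'
from goal import *
B=np.array([105,46,168.])
p,R=pose(B+np.array([0,-.707,.707])*40,45);print(p,rel(p,R), r.get_state()["joint_positions"].round(2),r.get_state()["position"])
from scipy.optimize import brentq
L=np.array([-30,93.]);L1=np.hypot(76,75);U0=np.array([107,231.])
H=np.array([110,105.]);a0=np.arctan2(*(U0-H)[::-1]);rho=np.hypot(*(U0-H));L2=np.hypot(*(U0-L))-L1
for f in(.11,.35,.6,.8,1.0,1.2):
    D=np.sqrt(L1**2+L2**2+2*L1*L2*np.cos(f-.11))
    g=lambda q:np.hypot(*(H+rho*np.array([np.cos(a0+q),np.sin(a0+q)])-L))-D
    q=brentq(g,-.05,1.6);U=H+rho*np.array([np.cos(a0+q),np.sin(a0+q)])
    e=(U-L)/D;c=(L1**2+D**2-L2**2)/(2*L1*D);n=np.array([e[1],-e[0]]);K=L+L1*(c*e+np.sqrt(1-min(c*c,1))*n)
    print(f,"lid",round(q,3),"K",K.round(1))
E
```

```text
[0.66874516 0.09675484 0.17435969] (array([-118.7,  -10.5,   90.8]), array([-4.6, -0.7,  0.5])) [-0.39 -0.08  1.47  0.72  1.86 -1.64] [0.54399034 0.06400997 0.25064662]
0.11 lid -0.0 K [ 45.2 168.8]
0.35 lid 0.015 K [ 52.5 160.8]
0.6 lid 0.062 K [ 58.3 153. ]
0.8 lid 0.121 K [ 62.  147.3]
1.0 lid 0.196 K [ 64.8 142.1]
1.2 lid 0.286 K [ 67.1 137.5]
```

send_rows(linear=[[-0.04,-0.004,0.0],[-0.08,-0.007,0.0],[-0.119,-0.01,0.02],[-0.119,-0.01,0.06],[-0.119,-0.01,0.085]], delta_rot=[[-4.6,-0.7,0.5],[-4.6,-0.7,0.5],[-4.6,-0.7,0.5],[-4.6,-0.7,0.5],[-4.6,-0.7,0.5]], hand=[0.0,0.0,0.0,0.0,0.0])

```text
time_s: 9.55
position: [0.6681, 0.0946, 0.1732]
tcp_rot: [[-0.987, 0.119, 0.108], [0.16, 0.701, 0.695], [0.007, 0.703, -0.711]]
wrist_force: [-0.2, -0.3, -0.0]
gripper_width: -0.0
```

```bash
python3 snap.py wrist=w9 scene=s9; python3 - <<'E'
from goal import *
p=cv2.imread('pics/s9.png');cv2.imwrite('pics/s9c.png',cv2.resize(p[70:270,280:480],None,fx=3,fy=3,interpolation=cv2.INTER_CUBIC))
for f,K in((0,[46,168]),(.8,[62,147.3]),(1.0,[64.8,142.1]),(1.2,[67.1,137.5])):
    P,R=pose(np.array([105,*K])+np.array([0,-.707,.707])*8,45);print(f,rel(P,R))
E
```

```text
{'time_s': 9.65, 'position': [0.666, 0.096, 0.173], 'joint_positions': [-0.304, 0.235, 1.313, 0.777, 1.696, -1.652], 'wrist_force': [-0.412, 0.036, -0.116], 'gripper_width': -0.0}
0 (array([-2.6,  2.1, 31.6]), array([-0.3, -0.6, -0.2]))
0.8 (array([-2.9, -1.1, 57.6]), array([-0.3, -0.6, -0.2]))
1.0 (array([-3. , -2.7, 63.3]), array([-0.3, -0.6, -0.2]))
1.2 (array([-3. , -4.3, 68.2]), array([-0.3, -0.6, -0.2]))
```

View pics/w9.png

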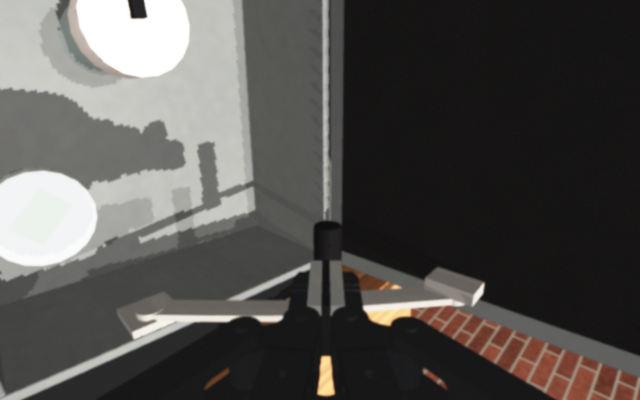

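View pics/s9c.png

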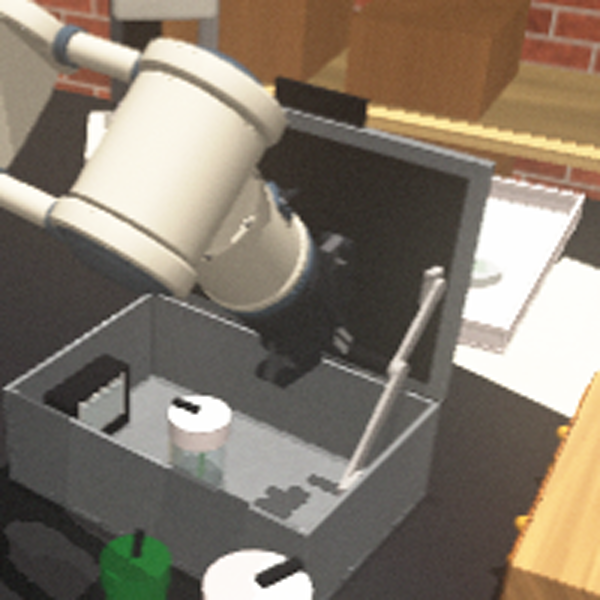

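The wrist picture shows the shut fingers at (326,285) lined up with the black knee bar at (328,240). Pushing along the tool axis.

send_rows(linear=[[-0.001,0.002,0.012],[-0.001,0.002,0.024],[-0.001,0.001,0.034],[-0.001,0.0,0.042],[-0.001,0.0,0.05]], delta_rot=[[0,0,0],[0,0,0],[0,0,0],[0,0,0],[0,0,0]], hand=[0.0,0.0,0.0,0.0,0.0])

```text
time_s: 10.15
position: [0.675, 0.128, 0.1437]
tcp_rot: [[-0.987, 0.113, 0.114], [0.16, 0.703, 0.693], [-0.002, 0.702, -0.712]]
wrist_force: [-1.2, -4.5, 0.8]
gripper_width: -0.0002
```

send_rows(linear=[[0,-0.001,0.005],[0,-0.002,0.01],[0,-0.003,0.015],[0,-0.003,0.018],[0,-0.003,0.018]], delta_rot=[[0,0,0],[0,0,0],[0,0,0],[0,0,0],[0,0,0]], hand=[0.0,0.0,0.0,0.0,0.0])

```text
time_s: 10.65
position: [0.6766, 0.1356, 0.1283]
tcp_rot: [[-0.987, 0.115, 0.114], [0.162, 0.705, 0.691], [-0.001, 0.7, -0.714]]
wrist_force: [-2.9, -11.1, 1.4]
gripper_width: 0.0
```

```bash
python3 snap.py wrist=w10 scene=s10; python3 - <<'E'
from goal import *
p=cv2.imread('pics/s10.png');cv2.imwrite('pics/s10c.png',cv2.resize(p[70:270,280:480],None,fx=3,fy=3,interpolation=cv2.INTER_CUBIC))
E
```

```text
{'time_s': 10.75, 'position': [0.677, 0.136, 0.129], 'joint_positions': [-0.239, 0.25, 1.373, 0.774, 1.586, -1.663], 'wrist_force': [-3.118, -10.282, 1.682], 'gripper_width': 0.0}
```

View pics/w10.png

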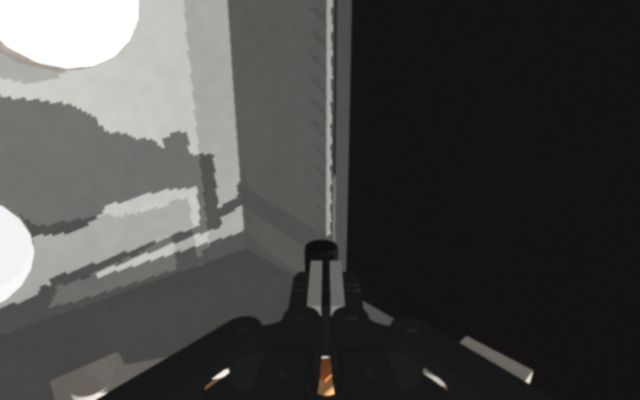

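View pics/s10c.png

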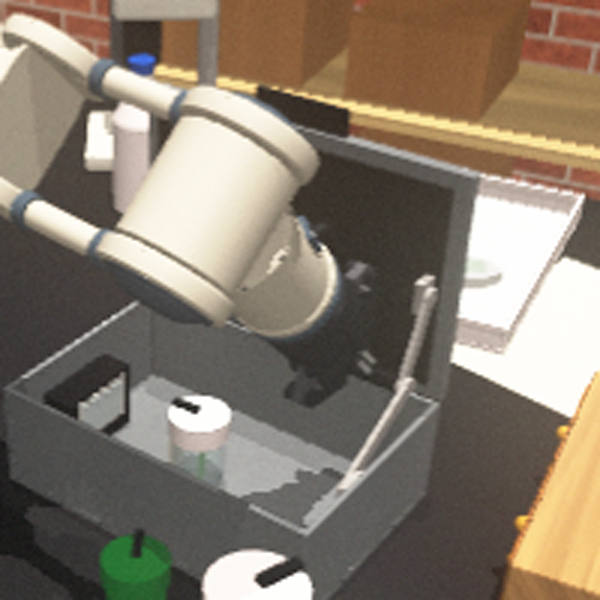

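```bash
python3 - <<'E'
from goal import *
import json
f="w10";s={k:np.array(v) for k,v in json.load(open(f"pics/{f}.json")).items()};d=np.load(f"pics/{f}.npy");X=w2c(cloud("wrist",d,s))*1000
print("TCP c",w2c(s["position"])*1000,"tip",w2c(s["position"]-.031*s["tcp_rot"][:,2])*1000)
print([X[v,320].round(0).tolist() for v in range(238,262,3)])
# lid inner face: points in dark region right
for u,v in((450,100),(550,150),(450,200),(600,250)): print(X[v,u].round(0))
q=X[20:220,400:620].reshape(-1,3);c=np.polyfit(q[:,2],q[:,1],1);print("lid lean slope dy/dz",c, "phi",np.pi/2+np.arctan(c[0]))
X0=w2c(cloud("top",np.load("pics/top0.npy")))*1000
E
```

```text
TCP c [106.4072005   79.25007873 128.28960191] tip [106.39991833  57.5471968  150.42520362]
[[116.0, 104.0, 100.0], [93.0, 66.0, 139.0], [93.0, 64.0, 141.0], [93.0, 61.0, 144.0], [93.0, 59.0, 146.0], [94.0, 58.0, 147.0], [95.0, 58.0, 147.0], [96.0, 57.0, 148.0]]
[ 28. 102. 179.]
[ 44. 101. 220.]
[ 71. 102. 184.]
[ 74.  99. 241.]
lid lean slope dy/dz [-8.87711437e-02  1.18750838e+02] phi 1.4822572682473616
```

The free end of the bar is now at chest (63, 142) and the lid has come to φ≈1.48 rad. That puts the fold at about 1.0, so the stay is unlocked. Retracting along the tool axis.

send_rows(linear=[[0,0,-0.03],[0.02,0,-0.07],[0.05,0,-0.11],[0.09,0,-0.15],[0.12,0,-0.18]], delta_rot=[[0,0,0],[0,0,0],[0,0,0],[0,0,0],[0,0,0]], hand=[0.0,0.0,0.0,0.0,0.0])

```text
time_s: 11.25
position: [0.5364, 0.0324, 0.2581]
tcp_rot: [[-0.987, 0.112, 0.113], [0.159, 0.702, 0.694], [-0.002, 0.703, -0.711]]
wrist_force: [0.1, -0.4, -0.5]
gripper_width: -0.0001
```

```bash
python3 - <<'E'
from goal import *
print(r.get_state()["position"])
for tip,t in(([-40,-20,330],20),([-90,20,410],0),([-90,165,410],-25)):
    p,R=pose(tip,t);print(p.round(3),rel(p,R))
E
```

```text
[0.53643133 0.03242083 0.25811851]
[0.518 0.072 0.301] (array([24.7, 55.7, -5.1]), array([24.7, -0. ,  0.2]))
[0.473 0.109 0.379] (array([ 74.4, 131.8, -39.9]), array([44.7,  0. ,  0.2]))
[0.495 0.239 0.382] (array([ 74. , 227.6,  50.8]), array([69.7,  0.1,  0.2]))
```

send_rows(linear=[[0.015,0.025,-0.02],[0.03,0.05,-0.035],[0.045,0.08,-0.04],[0.06,0.105,-0.04],[0.074,0.132,-0.04]], delta_rot=[[8,0,0],[16,0,0],[24,0,0],[32,0,0],[40,0,0]], hand=[0.0,0.0,0.0,0.0,0.0])

```text
time_s: 11.75
position: [0.4743, 0.1098, 0.3811]
tcp_rot: [[-0.987, 0.16, 0.019], [0.161, 0.984, 0.076], [-0.007, 0.078, -0.997]]
wrist_force: [0.8, 0.2, -0.9]
gripper_width: -0.0
```

```bash
python3 - <<'E'
from goal import *
s=r.get_state();print(s["position"],s["joint_positions"].round(2))
for tip,t in(([-90,20,410],0),([-90,165,410],-25)):
    p,R=pose(tip,t);print(p.round(3),rel(p,R))
E
```

```text
[0.47432344 0.10978349 0.38112371] [ 0.1  -0.13  1.12  0.09  2.12 -1.26]
[0.473 0.109 0.379] (array([ 1.1, -1.1,  2. ]), array([4.5, 0.4, 0.1]))
[0.495 0.239 0.382] (array([  0.9, 130.7,   9.5]), array([29.5,  0.4,  0. ]))
```

send_rows(linear=[[0,0.03,0],[0,0.06,0.005],[0.001,0.09,0.008],[0.001,0.12,0.01],[0.001,0.131,0.01]], delta_rot=[[6,0,0],[12,0,0],[18,0,0],[24,0,0],[29.5,0.4,0]], hand=[0.0,0.0,0.0,0.0,0.0])

```text
time_s: 12.25
position: [0.4945, 0.2428, 0.3779]
tcp_rot: [[-0.988, 0.139, -0.072], [0.156, 0.895, -0.417], [0.006, -0.423, -0.906]]
wrist_force: [0.7, -0.3, -0.2]
gripper_width: -0.0003
```

```bash
python3 snap.py scene=s11 top=t11; cat > lid.py <<'E'
from goal import *
def lidpose(phi,rho=190,x=-90,gap=0,tilt0=25):
    t=-tilt0*phi/1.48;tr=np.radians(t)
    z=np.array([np.sin(tr),-np.cos(tr)]);y=np.array([np.cos(tr),np.sin(tr)])
    n=np.array([np.sin(phi),np.cos(phi)]);a=np.array([-np.cos(phi),np.sin(phi)])
    T=np.array([110,105.])+rho*a+(12+14.5*abs(n@y)+gap)*n
    return pose([x,*T],t),T
E
python3 - <<'E'
from lid import *
s=r.get_state();print(s["position"],s["joint_positions"].round(2))
for phi,g in((1.48,30),(1.48,5),(1.40,0)):
    (p,R),T=lidpose(phi,gap=g);print(phi,g,T.round(0),rel(p,R,s))
p=cv2.imread('pics/s11.png');cv2.imwrite('pics/s11c.png',cv2.resize(p[30:270,240:480],None,fx=2.5,fy=2.5,interpolation=cv2.INTER_CUBIC))
E
```

```text
{'time_s': 12.35, 'position': [0.496, 0.244, 0.373], 'joint_positions': [0.599, 0.35, 0.689, -0.451, 2.372, -1.104], 'wrist_force': [0.324, 0.259, -1.386], 'gripper_width': -0.0}
[0.49555442 0.24392631 0.37273399] [ 0.6   0.35  0.69 -0.45  2.37 -1.1 ]
1.48 30 [147. 299.] (array([ -1. ,  22.9, 101.6]), array([-0.3, -0.5,  0.8]))
1.48 5 [122. 297.] (array([ -0.8,   1.3, 114.3]), array([-0.3, -0.5,  0.8]))
1.4 0 [101. 296.] (array([ -0.7, -16.4, 123.7]), array([-1.6, -0.5,  0.8]))
```

View pics/s11c.png

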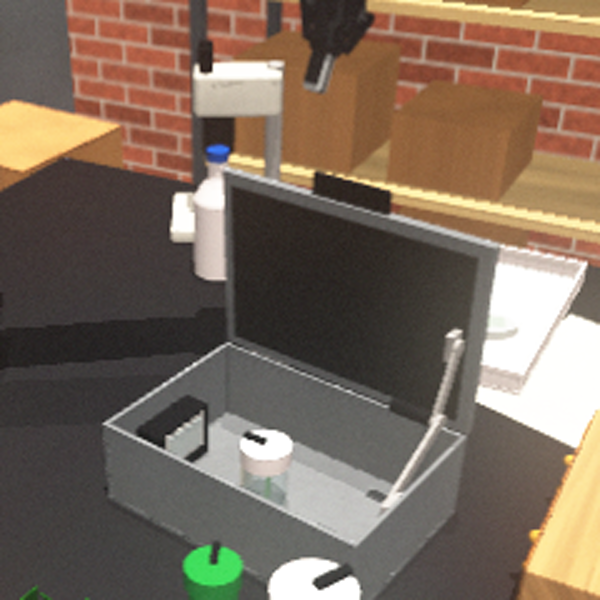

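View pics/t11.png

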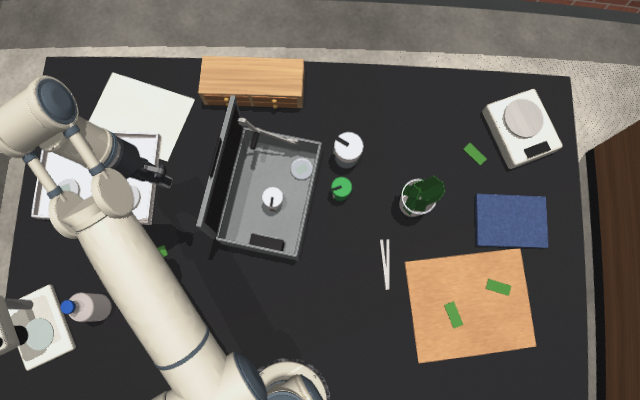

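send_rows(linear=[[0,0.023,0.035],[-0.001,0.023,0.07],[-0.001,0.023,0.101],[-0.001,0.012,0.108],[-0.001,0.002,0.114]], delta_rot=[[0,0,0.8],[0,-0.5,0.8],[0,-0.5,0.8],[0,-0.5,0.8],[0,-0.5,0.8]], hand=[0.0,0.0,0.0,0.0,0.0])

```text
time_s: 12.85
position: [0.4875, 0.1928, 0.2741]
tcp_rot: [[-0.985, 0.157, -0.064], [0.17, 0.894, -0.414], [-0.008, -0.419, -0.908]]
wrist_force: [-0.4, 3.1, -1.0]
gripper_width: -0.0001
```

```bash
python3 snap.py scene=s12; python3 - <<'E'
from lid import *
s=r.get_state();print(s["position"],s["joint_positions"].round(2))
for phi in(1.48,1.4,1.32,1.24,1.16,1.08,1.0):
    (p,R),T=lidpose(phi);print(phi,T.round(0),rel(p,R,s))
p=cv2.imread('pics/s12.png');cv2.imwrite('pics/s12c.png',cv2.resize(p[30:270,240:480],None,fx=2.5,fy=2.5,interpolation=cv2.INTER_CUBIC))
E
```

```text
{'time_s': 12.9, 'position': [0.488, 0.192, 0.275], 'joint_positions': [0.538, 0.148, 1.1, -0.393, 2.142, -1.032], 'wrist_force': [1.125, -0.094, 1.365], 'gripper_width': 0.0}
[0.48775418 0.19180765 0.27537308] [ 0.54  0.15  1.1  -0.39  2.14 -1.03]
1.48 [117. 296.] (array([1. , 3. , 6.3]), array([ 0.3,  0.3, -0.7]))
1.4 [101. 296.] (array([  0.9, -10.5,  13. ]), array([-1.1,  0.3, -0.7]))
1.32 [ 86. 295.] (array([  0.8, -23.5,  20.9]), array([-2.4,  0.3, -0.7]))
1.24 [ 70. 292.] (array([  0.7, -35.8,  29.8]), array([-3.8,  0.3, -0.7]))
1.16 [ 55. 288.] (array([  0.6, -47.3,  39.8]), array([-5.1,  0.3, -0.7]))
1.08 [ 40. 283.] (array([  0.5, -58. ,  50.7]), array([-6.5,  0.3, -0.7]))
1.0 [ 25. 276.] (array([  0.5, -67.7,  62.6]), array([-7.8,  0.3, -0.7]))
```

View pics/s12c.png

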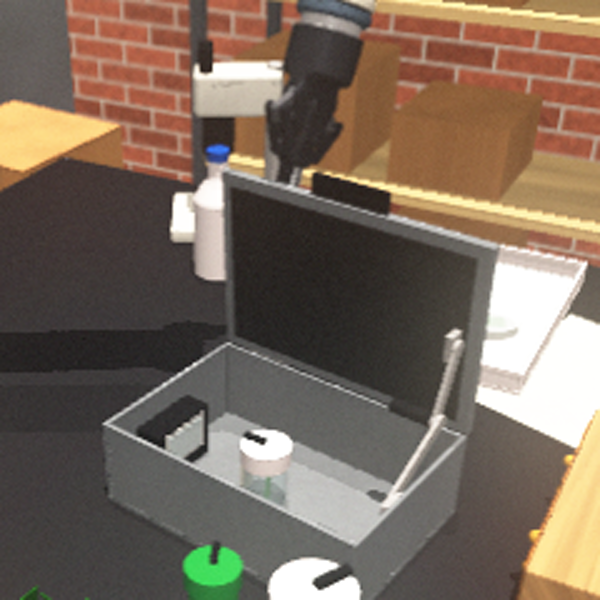

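The picture shows the fingertips behind the lid's upper edge at (290,180), with the knuckles above it. Starting the slow push.

send_rows(linear=[[0.001,0.003,0.002],[0.001,-0.01,0.009],[0.001,-0.023,0.017],[0.001,-0.035,0.026],[0.001,-0.047,0.036]], delta_rot=[[0,0.3,-0.7],[-1,0.3,-0.7],[-2.4,0.3,-0.7],[-3.8,0.3,-0.7],[-5,0.3,-0.7]], hand=[0.0,0.0,0.0,0.0,0.0])

```text
time_s: 13.4
position: [0.4779, 0.1383, 0.2624]
tcp_rot: [[-0.987, 0.149, -0.052], [0.158, 0.931, -0.33], [-0.0, -0.335, -0.942]]
wrist_force: [1.7, 4.0, 0.0]
gripper_width: -0.0001
```

```bash
python3 snap.py scene=s13; python3 - <<'E'
from lid import *
s=r.get_state();print(s["position"],s["joint_positions"].round(2))
for phi in(1.16,1.08,1.0,.92,.84,.76,.68):
    (p,R),T=lidpose(phi,rho=194);print(phi,T.round(0),rel(p,R,s))
p=cv2.imread('pics/s13.png');cv2.imwrite('pics/s13c.png',cv2.resize(p[30:270,240:480],None,fx=2.5,fy=2.5,interpolation=cv2.INTER_CUBIC))
E
```

```text
{'time_s': 13.45, 'position': [0.478, 0.136, 0.263], 'joint_positions': [0.419, -0.005, 1.26, -0.323, 2.056, -1.118], 'wrist_force': [2.619, 1.35, 0.228], 'gripper_width': 0.0}
[0.47763032 0.13600378 0.26272851] [ 0.42 -0.    1.26 -0.32  2.06 -1.12]
1.16 [ 53. 292.] (array([ 0.1, -4.2,  1.6]), array([-0. ,  0.1,  0.1]))
1.08 [ 38. 286.] (array([  0.1, -16. ,  11.8]), array([-1.4,  0.1,  0.1]))
1.0 [ 23. 280.] (array([  0.1, -27. ,  23. ]), array([-2.7,  0.1,  0.1]))
0.92 [  9. 272.] (array([  0.2, -37. ,  35.1]), array([-4.1,  0.1,  0.1]))
0.84 [ -5. 263.] (array([  0.2, -46. ,  48.1]), array([-5.4,  0.1,  0.1]))
0.76 [-17. 253.] (array([  0.2, -53.8,  61.9]), array([-6.8,  0.1,  0.1]))
0.68 [-29. 242.] (array([  0.3, -60.5,  76.3]), array([-8.1,  0.1,  0.1]))
```

View pics/s13c.png

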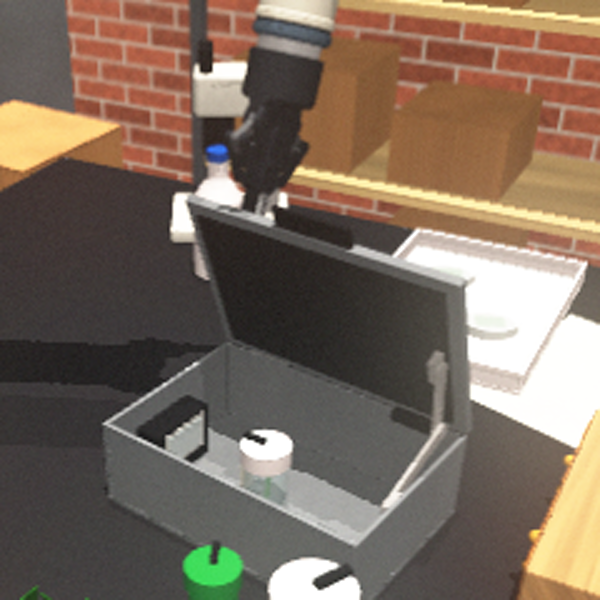

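The lid is following and the stay is folding. Continuing.

send_rows(linear=[[0,-0.014,0.01],[0,-0.025,0.021],[0,-0.035,0.033],[0,-0.044,0.046],[0,-0.052,0.06]], delta_rot=[[-1.4,0,0],[-2.7,0,0],[-4,0,0],[-5.4,0,0],[-6.8,0,0]], hand=[0.0,0.0,0.0,0.0,0.0])

```text
time_s: 13.95
position: [0.4666, 0.0698, 0.2238]
tcp_rot: [[-0.987, 0.155, -0.035], [0.159, 0.963, -0.219], [-0.0, -0.222, -0.975]]
wrist_force: [0.1, 2.6, -0.0]
gripper_width: 0.0003
```

```bash
python3 snap.py scene=s14; python3 - <<'E'
from lid import *
s=r.get_state();print(s["position"],s["joint_positions"].round(2))
for phi in(.76,.68,.6,.52,.44,.36):
    (p,R),T=lidpose(phi,rho=194);print(phi,T.round(0),rel(p,R,s))
p=cv2.imread('pics/s14.png');cv2.imwrite('pics/s14c.png',cv2.resize(p[30:270,240:480],None,fx=2.5,fy=2.5,interpolation=cv2.INTER_CUBIC))
E
```

```text
{'time_s': 14.0, 'position': [0.466, 0.068, 0.222], 'joint_positions': [0.234, -0.169, 1.465, -0.222, 1.926, -1.245], 'wrist_force': [2.759, 0.507, 0.353], 'gripper_width': -0.0}
[0.46620938 0.06767599 0.22246676] [ 0.23 -0.17  1.46 -0.22  1.93 -1.24]
0.76 [-17. 253.] (array([-0.1, -2.1,  0.5]), array([-0.1, -0. ,  0.1]))
0.68 [-29. 242.] (array([ -0.1, -10.4,  14. ]), array([-1.4, -0. ,  0.1]))
0.6 [-40. 229.] (array([ -0.1, -17.6,  28.3]), array([-2.8, -0. ,  0.1]))
0.52 [-50. 216.] (array([ -0.1, -23.5,  43.1]), array([-4.1, -0. ,  0.1]))
0.44 [-59. 202.] (array([ -0.1, -28.2,  58.5]), array([-5.5, -0. ,  0.1]))
0.36 [-66. 188.] (array([ -0.1, -31.6,  74.3]), array([-6.8, -0. ,  0.1]))
```

View pics/s14c.png

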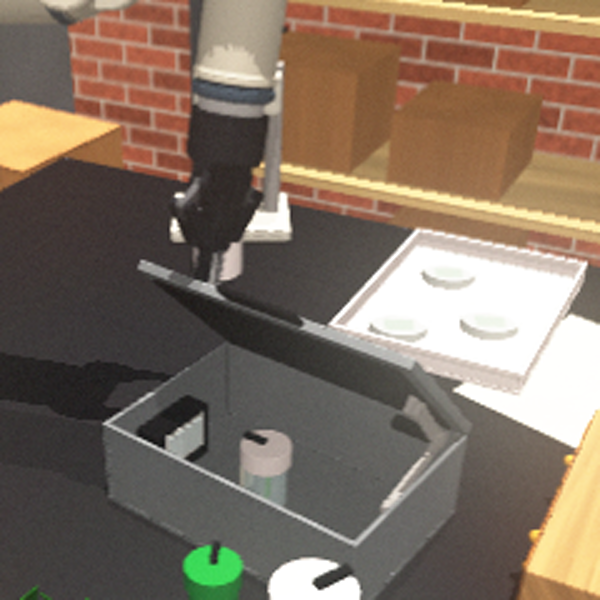

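send_rows(linear=[[0,-0.01,0.014],[0,-0.017,0.028],[0,-0.023,0.043],[0,-0.028,0.058],[0,-0.031,0.073]], delta_rot=[[-1.4,0,0],[-2.8,0,0],[-4.1,0,0],[-5.5,0,0],[-6.8,0,0]], hand=[0.0,0.0,0.0,0.0,0.0])

```text
time_s: 14.5
position: [0.4594, 0.0233, 0.1598]
tcp_rot: [[-0.987, 0.159, -0.016], [0.16, 0.982, -0.106], [-0.001, -0.107, -0.994]]
wrist_force: [-0.6, 1.1, 1.4]
gripper_width: -0.0
```

```bash
python3 snap.py scene=s15; python3 - <<'E'
from lid import *
s=r.get_state();print(s["position"],s["joint_positions"].round(2))
for phi in(.36,.28,.2,.12,.06,0,-.02):
    (p,R),T=lidpose(phi,rho=194);print(phi,T.round(0),rel(p,R,s))
p=cv2.imread('pics/s15.png');cv2.imwrite('pics/s15c.png',cv2.resize(p[30:270,240:480],None,fx=2.5,fy=2.5,interpolation=cv2.INTER_CUBIC))
E
```

```text
{'time_s': 14.55, 'position': [0.459, 0.022, 0.157], 'joint_positions': [0.058, -0.267, 1.651, -0.107, 1.782, -1.372], 'wrist_force': [2.921, -0.348, 0.236], 'gripper_width': 0.0}
[0.45857985 0.02207469 0.15725587] [ 0.06 -0.27  1.65 -0.11  1.78 -1.37]
0.36 [-66. 188.] (array([-0.2, -1.1,  0.2]), array([-0.1, -0.1,  0.1]))
0.28 [-72. 173.] (array([-0.3, -5. , 15.9]), array([-1.5, -0.1,  0.1]))
0.2 [-77. 157.] (array([-0.3, -7.6, 31.9]), array([-2.8, -0.1,  0.1]))
0.12 [-81. 141.] (array([-0.3, -8.8, 48.1]), array([-4.2, -0.1,  0.1]))
0.06 [-83. 129.] (array([-0.4, -8.8, 60.3]), array([-5.2, -0.1,  0.1]))
0 [-84. 117.] (array([-0.4, -8. , 72.5]), array([-6.2, -0.1,  0.1]))
-0.02 [-84. 113.] (array([-0.4, -7.7, 76.2]), array([-6.5, -0.1,  0.1]))
```

View pics/s15c.png

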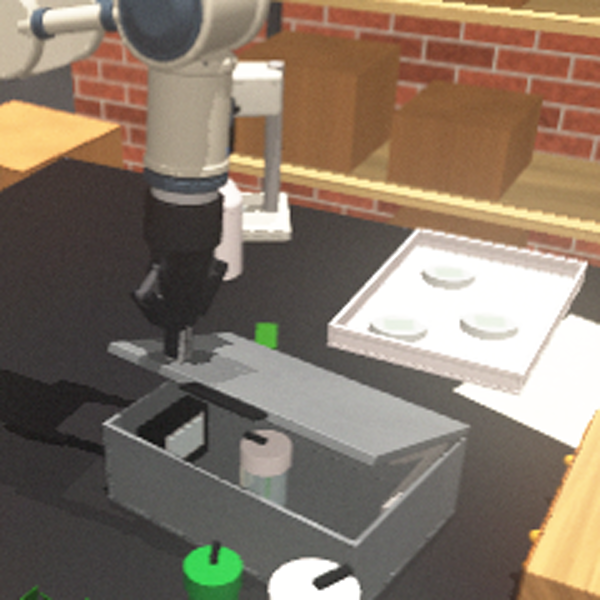

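send_rows(linear=[[0,-0.005,0.014],[0,-0.008,0.028],[0,-0.009,0.042],[0,-0.009,0.054],[0,-0.008,0.062]], delta_rot=[[-1.5,0,0],[-2.8,0,0],[-4.2,0,0],[-5.2,0,0],[-6.2,0,0]], hand=[0.0,0.0,0.0,0.0,0.0])

```text
time_s: 15.05
position: [0.4559, 0.0079, 0.0965]
tcp_rot: [[-0.987, 0.161, -0.002], [0.161, 0.987, 0.0], [0.002, -0.0, -1.0]]
wrist_force: [0.9, -1.2, 1.2]
gripper_width: -0.0002
```

send_rows(linear=[[0,0,0.004],[0,0,0.008],[0,0,0.011],[0,0,0.011]], delta_rot=[[0,0,0],[0,0,0],[0,0,0],[0,0,0]], hand=[0.0,0.0,0.0,0.0])

```text
time_s: 15.45
position: [0.4563, 0.0083, 0.0881]
tcp_rot: [[-0.987, 0.16, -0.001], [0.16, 0.987, -0.001], [0.001, -0.001, -1.0]]
wrist_force: [-3.3, -0.2, 5.2]
gripper_width: -0.0003
```

```bash
python3 snap.py scene=s16 top=t16; python3 - <<'E'
from lid import *
s=r.get_state();print(s["position"],s["joint_positions"].round(2))
for phi in(.06,0,-.02):
    (p,R),T=lidpose(phi,rho=194);print(phi,T.round(0),rel(p,R,s))
X=w2c(cloud("scene",np.load("pics/s16.npy")))*1000
m=(abs(X[:,:,0]-60)<80)&(X[:,:,1]>-100)&(X[:,:,1]<100)&(X[:,:,2]>90)&(X[:,:,2]<160)
q=X[m];print(len(q),np.polyfit(q[:,1],q[:,2],1),q[:,2].mean())
p=cv2.imread('pics/s16.png');cv2.imwrite('pics/s16c.png',cv2.resize(p[30:270,240:480],None,fx=2.5,fy=2.5,interpolation=cv2.INTER_CUBIC))
E
```

```text
{'time_s': 15.55, 'position': [0.456, 0.008, 0.088], 'joint_positions': [-0.056, -0.296, 1.794, -0.001, 1.644, -1.466], 'wrist_force': [-4.921, -0.485, 5.623], 'gripper_width': -0.0}
[0.45627551 0.00829262 0.08808106] [-0.06 -0.3   1.79 -0.    1.64 -1.47]
0.06 [-83. 129.] (array([ -0.3,  -1.3, -10.1]), array([ 1. , -0. ,  0.2]))
0 [-84. 117.] (array([-0.3, -1.8,  2.1]), array([-0.1, -0. ,  0.2]))
-0.02 [-84. 113.] (array([-0.3, -1.9,  5.8]), array([-0.4, -0. ,  0.2]))
2859 [-1.75732071e-03  1.15194896e+02] 115.20529160914552
```

View pics/s16c.png

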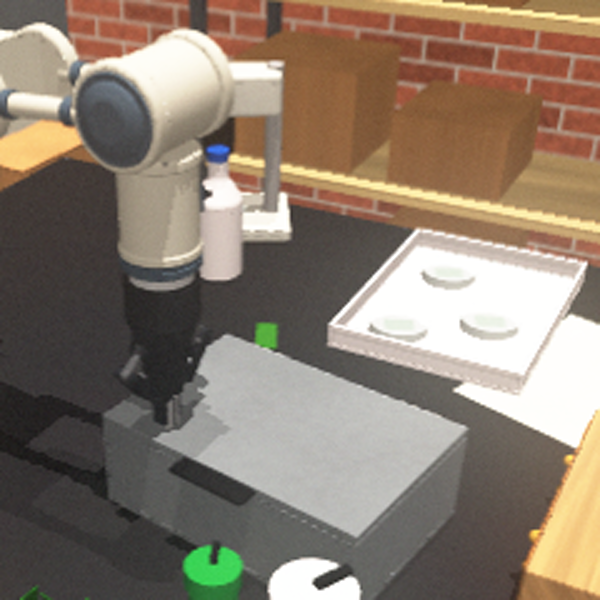

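The lid lies flat on the box, with a fitted slope of -0.002. I'll press a little more to be sure, then lift away.

send_rows(linear=[[0,0,0.003],[0,0,0.006],[0,0,0.008],[0,0,0.008],[0,0,0.004]], delta_rot=[[0,0,0],[0,0,0],[0,0,0],[0,0,0],[0,0,0]], hand=[0.0,0.0,0.0,0.0,0.0])

```text
time_s: 16.05
position: [0.4567, 0.0083, 0.0881]
tcp_rot: [[-0.987, 0.16, 0.003], [0.16, 0.987, -0.001], [-0.003, -0.001, -1.0]]
wrist_force: [-3.9, -0.7, 5.5]
gripper_width: 0.0001
```

send_rows(linear=[[0,0,-0.02],[0,0,-0.05],[0,0,-0.08],[0,0,-0.12],[0,0,-0.12]], delta_rot=[[0,0,0],[0,0,0],[0,0,0],[0,0,0],[0,0,0]], hand=[0.0,0.0,0.0,0.0,0.0])

```text
time_s: 16.55
position: [0.4585, 0.0085, 0.2094]
tcp_rot: [[-0.987, 0.16, 0.009], [0.16, 0.987, -0.001], [-0.009, 0.001, -1.0]]
wrist_force: [-0.2, 0.0, 0.1]
gripper_width: -0.0
```

```bash
python3 snap.py scene=s17 top=t17; python3 - <<'E'
from lid import *
for n,f in(("scene","s17"),("top","t17")):
    X=w2c(cloud(n,np.load(f"pics/{f}.npy")))*1000
    m=(abs(X[:,:,0]-60)<80)&(X[:,:,1]>-100)&(X[:,:,1]<100)&(X[:,:,2]>90)&(X[:,:,2]<160)
    q=X[m];print(len(q),np.polyfit(q[:,1],q[:,2],1),q[:,2].mean())
E
```

```text
{'time_s': 16.65, 'position': [0.457, 0.009, 0.204], 'joint_positions': [-0.056, -0.295, 1.588, -0.0, 1.847, -1.466], 'wrist_force': [-0.579, 0.298, -0.433], 'gripper_width': 0.0}
2865 [-1.29620817e-03  1.15217610e+02] 115.22592081427196
1945 [1.03982424e-03 1.16787324e+02] 116.80106189484292
```

View pics/t17.png

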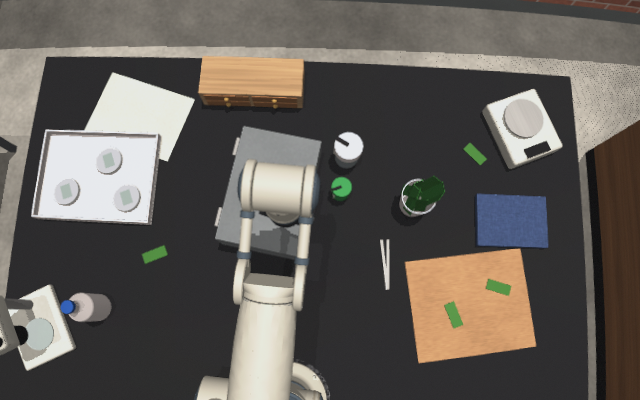

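View pics/s17.png

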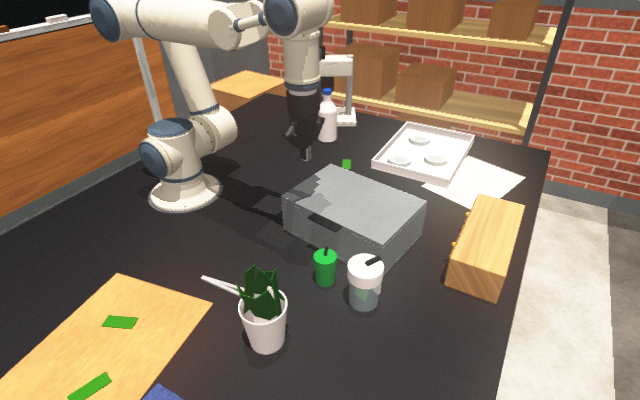

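send_rows(linear=[[0,0,0],[0,0,0],[0,0,0]], delta_rot=[[0,0,0],[0,0,0],[0,0,0]], hand=[0.0,0.0,0.0])

```text
time_s: 16.95
position: [0.456, 0.0083, 0.2016]
tcp_rot: [[-0.987, 0.16, -0.003], [0.16, 0.987, -0.0], [0.003, -0.001, -1.0]]
wrist_force: [-0.9, -0.2, 0.1]
gripper_width: -0.0
```

```bash
python3 -c "
from station import r
print(r.job_done())"
```

```text
the job is handed in; nothing more can be done
None
```

The job is handed in at about 17 s: the jar is turned to the window and released, the stay is unlocked and the lid is shut. No verdict was reported.

- **Jar:** I turned it about 119°. My last measurement, before closing the lid, had the label at 175.8° with the window at about 175.9°. The cap centre was within about 2 mm of where it started. The jar was still upright in the last picture before the lid covered it; I could not check it after that.
- **Stay:** I pushed the knee bar through to a fold of about 1.0 rad, estimated from its measured position.
- **Lid:** I lowered it in small steps with the shut fingers. Afterwards both cameras showed it flat to within about 0.002 rad, with the arm clear and the contact force near zero.
- **Bystanders:** I saw no movement of the cup or forceps in the last pictures. The dish was only seen before the lid closed, and I measured none of the three.

**What disagreed:** The fingertips sit about 30 mm behind the reported TCP. Because of that, my first grip closed on top of the cap with about 8 N and did not turn the jar. I re-measured, allowed for the offset and regripped. The extra press on the lid at the end did not raise the force above about 5.5 N, so it confirmed little.

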